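# Change over the batch in the tree dryer

### The job

The trees in the dryer are dry: lift the lever's lockout collar and swing the lever over to bring the tray fully out, and lay the dry trees flat on the plywood board, side by side. Then lay every freshly painted tree from the table flat across the tray's narrow bars, none touching the tray floor or lying on another, and with the collar lifted swing the lever back so that the loaded tray is fully in under the lamps and the collar has dropped home. Leave the paint jar, the standing tree, the palette and the brush where they are.

Things in the scene. Friction and masses are not known exactly. Their poses are not given: they have to be found in the camera images.
- dryer: blue bench-top infrared dryer, fixed; origin on the table under the middle of the loading place, y along the bed to the hood, x away from the robot. Bed 50 high, x -90 to 90, y -150 to 500. Hood over y 210 to 490 on four posts 206 apart in x (the tray passes between them), underside 202 above the table, top 257. Gear case with the lever beyond the bed's far side: 50 high, x 95 to 161, y -60 to 60
- tray_bars (a point): on the sliding tray: in the middle of its four drying bars, at their top edge, middle of their length, 88 above the table; axes as the dryer's. Bars 8 wide, 296 long along y, centre lines at x = -65, -25, 25 and 65, open between them; the pan, 160 (x) by 300 (y), has its floor 32 below the bar tops
- tray (a joint): travel of the tray in m: 0 fully in under the lamps, 0.34 fully out at the loading place (centred over the dryer's origin); geared to the lever (0.309 m per rad), moves only with it
- lever (a joint): drive lever, rad: 0 = leans 0.55 from upright towards the hood (tray in), 1.10 = leans 0.55 the other way (tray out). Swings in the dryer's y-z plane about lever_pivot, stays where left; about 5 N at the collar moves it. At either end a tooth under the collar sits in a notch of the gate sector and blocks the lever; in between it slides over the sector
- lever_pivot (a point): axis of the lever, fixed, at x 135, y 0 of the dryer, 65 above the table; axes as the dryer's, the lever turns about x. The steel gate sector (8 thick) stands upright 8 to 16 beyond it in x and reaches 160 above the table
- collar (a joint): lift of the lockout collar along the lever in m: 0 home, 0.016 fully up; a spring pulls it down (about 5 N home, 8 N up). The lever is blocked below about 0.011 and free above; between the notches the collar rests on the sector at about 0.010, and drops home only in a notch
- collar_mid (a point): centre of the lockout collar, a knurled black sleeve 36 in diameter and 40 long around the lever rod (diameter 14), to be gripped firmly on its sides; 118 from the pivot when home; z up along the lever, x along the axis it turns about. The rod's cap above it is 24 in diameter, its top 165 from the pivot
- board_top (a point): plywood carrying board, fixed, 210 (its x) by 150 (its y), 12 thick; the point is the middle of its top face
- dry1_mid (a point): dry tree 1 of 2 (at least one present, absent = None from the start), starts on the tray's bars. Flat fir of wood, both faces painted alike, either may be up: 140 long, 22 thick, 75 g. Point: centre of its middle tier (40 long, straight sides 50 apart, grip these), mid-thickness; x to the tip 64 off; trunk end 76 back, bottom tier 66 wide, trunk 24; z square to the faces; mass centre 15 towards the trunk
- dry2_mid (a point): dry tree 2 of 2, same shape and point as dry1_mid; starts on the tray's bars; may be absent (None from the start)
- wet1_mid (a point): freshly painted tree 1 of 3 (two or three are present), same shape and point as dry1_mid; starts flat on the papered table; may be absent (None from the start)
- wet2_mid (a point): freshly painted tree 2 of 3 (two or three are present), same shape and point as dry1_mid; starts flat on the papered table; may be absent (None from the start)
- wet3_mid (a point): freshly painted tree 3 of 3 (two or three are present), same shape and point as dry1_mid; starts flat on the papered table; may be absent (None from the start)
- paint_jar: bystander: closed paint jar 60 across, 75 high, origin under its centre
- show_tree: bystander: finished tree standing on an 80 x 90 wooden foot, about 150 high, origin under the foot's centre
- palette: bystander: flat lime-coloured palette 100 x 140 x 8, origin under its centre
- brush: bystander: paint brush 140 long lying on the table, origin under it
There are look-alikes about, which are no part of the job. What is shaped like the part that bears dry2_mid but red is not meant.

How it is judged:
By the outcome, as a careful person would: the job done as asked, in the order asked, and still so for the second after the job is handed in, with the robot touching nothing.
Of dry1, dry2 only 1 to 2 are there at a start; the rules pass over those that are not, and their reading is None.
Of wet1, wet2, wet3 only 2 to 3 are there at a start; the rules pass over those that are not, and their reading is None.
At some moment in a run one of wet1, wet2, wet3 may be knocked a few centimetres aside while the robot is not near it.
Once in a run the grip may slacken for a moment while it holds something.
It also fails if it takes over 210 s, if anything falls off the work surface, if the arm or the gripper's body presses on something with over 40 N, if the wrist force passes 120 N, or if a joint passes its speed limit or range.

### The arm

A 6-joint arm with a two-finger parallel gripper is mounted at the origin on the work surface. World frame = base frame: x ahead of the robot, y to its left, z up, the work surface at z = 0. Lengths are in m, angles in degrees, forces in N, time in s.
With the tool pointing down it reaches from about 0.275 to 0.75 m from the base axis. Payload 10.2 kg.
Tool frame: the origin (TCP) lies midway between the tips of the shut fingers; the grasp point (between the pads) lies 19 mm behind it; z points along the fingers, y is the line along which they close (so a half turn about z gives the same grasp; the last joint's range is limited). The gripper opens to 85 mm and grips with 20 to 120 N. Pads are 22 mm wide; open, the fingers measure 114 mm over their backs; the gripper's body (76 mm by 85 mm) begins 54 mm behind the grasp point. The pads swing forward as they close: fully open they stand 13 mm farther back than shut.
Start: joints at [-87.8, 17.928, 85.812, -0, 76.261, -12.8], TCP at [0.136, -0.507, 0.192] pointing down, gripper open.
Joint ranges: [-168.41, 168.41], [-55.51, 124.54], [10.69, 146.95], [-70.63, 250.63], [1, 178], [-165.06, 165.06]. Speed limits (degrees/s): [136.94, 136.94, 172.46, 180, 180, 180].

### API

Orientations are given as [roll, pitch, yaw] about the fixed x, y, z axes, in that order (R = Rz(yaw) Ry(pitch) Rx(roll)).
In Python, from plant import env gives the robot as it stands.
- The arm moves only by the tool jog_arm, never from a script. Its argument "targets" is a list of rows, each a list of 5 numbers: the closure, from -1 (fully open) to 1 (shut), then the shift along the world's x, y, z normalised to -1 to 1, where 1 is 0.2 m, then the turn about the world's z normalised to -1 to 1, where 1 is 45 degrees. In form: [[jaw, tx, ty, tz, roll], ...]. A call has 1 to 10 rows; each row is the pose to reach, as a shift and turn from the pose commanded when the call began; what a row does not reach only later rows make up. A row lasts 1/10 s, in which the tool goes at most 50 mm and 8.59 degrees, less where a joint would pass 70% of its speed; a pose out of reach is approached as far as the arm can. A call with a number of a shift or a turn outside -1 to 1 is refused whole. A call with a gripper value outside its range is refused whole. The fingers move at their own pace and stop on an object; "force" is the grip in N (left out, the last holds). Time passes only in rows, so rows that repeat a pose let the fingers close. It gives the time, the measured TCP pose, the force, the opening and the grip force at its end, in the units of the state.
- env.get_state(): the state, without advancing time (a new reading comes with each control period).
- env.get_image(name): name is "scene" or "top" or "wrist"; returns a dict with "img" (384x512x3 uint8, red, green, blue), "z_map" (384x512 float32, m along the optical axis (not along the pixel's ray), 0 where there is no reading), "mtx" (3x3 intrinsics, pixels), "R" (3x3) and "t" (3): a world point X has camera coordinates R X + t; the wrist camera has in their place "tool_from_camera" (4x4, takes a point from camera to tool coordinates, whose origin is the TCP and whose axes are the flange's). Camera axes: x right, y down, z forward; pixel columns grow to the right and rows downward; lengths in m; the calibration is good to about 2 mm. A picture is of the moment at which its call begins: read the wrist's pose just before it.
- env.sign_off(): hands the job in; it is judged then, once.
The state is a dict: "clock": time; "q": joint angles; "joint_vel": joint speeds; "tau": joint torques, N m; "tool_pos": TCP position; "eef_rot": TCP orientation; "wrist_force": force on the tool from outside, world axes, zero at the start; "wrist_torque": the same for the moment, N m; "grip_width": opening from 0.0 (shut) to 1.0 (fully open); "finger_force": force on a finger pad.
Only numpy, scipy, OpenCV 4.12 (cv2) and the standard library are available. Lean on these libraries where they do the work, as an engineer would, in place of code of your own. Each camera call takes 0.05 s, during which the arm holds its last target. There are 200 camera calls.

## Working session

There is one attempt and no reset: what is moved stays moved. The work goes in short steps, Python scripts to look and compute and a tool call to move; the robot and the scene stay as the last step left them, time stands still between calls to the robot, and variables do not carry over. Pictures are saved under pics/ and viewed, at most 14 in all, crops included, and the job is handed in when it is done.

Besides the shell and the picture viewer there is one more tool, called after "Call:" by a JSON object that holds its "op" and its "data". jog_arm: Moves the arm, as the interface text tells. Its arguments: {"type":"object","properties":{"targets":{"type":"array","items":{"type":"array","items":{"type":"number"}}},"force":{"type":"number"}},"required":["targets"]}

```bash
ls; mkdir -p pics
cat > h.py <<'E'
import numpy as np, cv2
from plant import env
def snap(n,save=None):
    im=env.get_image(n)
    if save: cv2.imwrite('pics/'+save,im['img'][:,:,::-1])
    return im
E
python3 - <<'E'
from h import *
print(env.get_state())
import pickle
a={}
for n in ['scene','top','wrist']:
    a[n]=snap(n,n+'0.png')
    print(n,a[n]['mtx'].tolist(),[ (k,np.round(a[n][k],4).tolist()) for k in a[n] if k in('R','t','tool_from_camera')])
pickle.dump(a,open('a0.pkl','wb'))
E
```

```text
pics
{'clock': 0.0, 'q': array([-8.77985203e+01,  1.79604394e+01,  8.58537467e+01,  1.32688045e-03,
        7.62620638e+01, -1.28001899e+01]), 'joint_vel': array([-0.01996094, -0.03600959, -0.00205444, -0.18235003, -0.05590706,
       -0.00293874]), 'tau': array([ 1.87011829e-03, -4.12257457e+01, -2.59741545e+01, -8.43640260e-05,
        4.12702560e-03, -4.14725389e-05]), 'tool_pos': array([ 0.13587464, -0.50679274,  0.19192796]), 'eef_rot': array([-1.79925930e+02, -1.81497695e-02,  1.50013419e+01]), 'wrist_force': array([-0.65026426,  0.65470971, -0.36764197]), 'wrist_torque': array([-0.01046965,  0.01055844, -0.01188625]), 'finger_force': 0.0, 'grip_width': 1.0044124363843816}
scene [[451.83956990907836, 0.0, 252.74080452947626], [0.0, 451.83956990907836, 195.72974843390426], [0.0, 0.0, 1.0]] [('R', [[-0.6443, 0.7647, -0.0088], [0.5197, 0.4294, -0.7386], [-0.5611, -0.4805, -0.6741]]), ('t', [0.2775, -0.2437, 2.058])]
top [[380.35925257215877, 0.0, 255.78532555140816], [0.0, 380.35925257215877, 191.6192164436788], [0.0, 0.0, 1.0]] [('R', [[0.0173, -0.9998, 0.0073], [-0.9951, -0.018, -0.0975], [0.0976, -0.0056, -0.9952]]), ('t', [0.0749, 0.5713, 1.3315])]
wrist [[267.53619218722673, 0.0, 253.70335149656697], [0.0, 267.53619218722673, 190.60514075918164], [0.0, 0.0, 1.0]] [('tool_from_camera', [[-0.0008, -0.9446, -0.3283, 0.0843], [1.0, -0.001, 0.0004, 0.0008], [-0.0008, -0.3283, 0.9446, -0.1817], [0.0, 0.0, 0.0, 1.0]])]
```

View pics/top0.png

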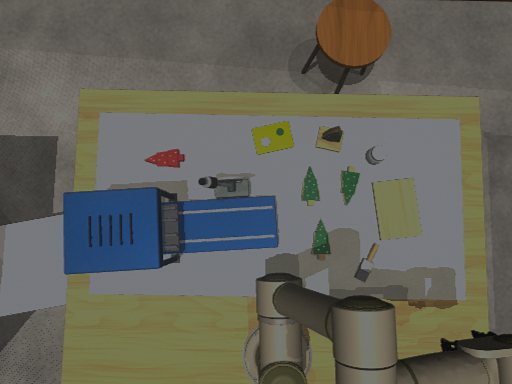

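View pics/scene0.png

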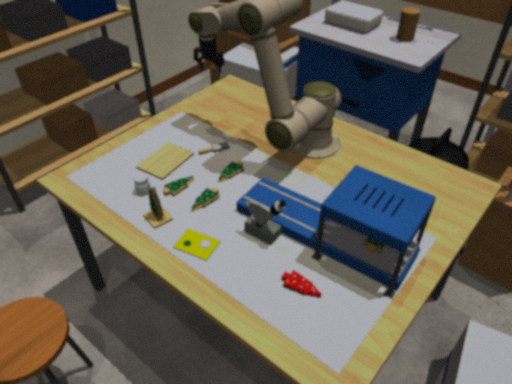

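The top view shows the wet trees at about (311,186), (349,186) and (320,240), the board at (397,209), and the lever tip at (208,182). The blue bed ends at x=277 and the red decoy is at (165,158). The scene view shows the lever leaning towards the hood and at least one dry tree under it, near (373,242).

```bash
cat >> h.py <<'E'
def world(im,T=None):
    """all pixels -> world points by depth; T = world_from_tool for wrist"""
    K=im['mtx'];z=im['z_map'];v,u=np.mgrid[:z.shape[0],:z.shape[1]]
    c=np.stack([(u-K[0,2])/K[0,0]*z,(v-K[1,2])/K[1,1]*z,z],-1)
    R,t=cam(im,T); P=(c-t)@R
    P[z==0]=np.nan
    return P
def cam(im,T=None):
    if 'R' in im: return im['R'],im['t']
    M=np.linalg.inv(T@im['tool_from_camera']);return M[:3,:3],M[:3,3]
def toolT(s):
    from scipy.spatial.transform import Rotation as Ro
    T=np.eye(4);T[:3,:3]=Ro.from_euler('xyz',s['eef_rot'],degrees=True).as_matrix();T[:3,3]=s['tool_pos'];return T
def ray(im,uv,h,T=None):
    """pixels onto plane z=h"""
    R,t=cam(im,T);uv=np.atleast_2d(np.float64(uv))
    d=np.c_[uv,np.ones(len(uv))]@np.linalg.inv(im['mtx']).T@R; o=-R.T@t
    return o+d*((h-o[2])/d[:,2])[:,None]
def greens(im,T=None,lo=(35,80,30),hi=(88,255,255),amin=150):
    hsv=cv2.cvtColor(im['img'],cv2.COLOR_RGB2HSV);m=cv2.inRange(hsv,np.array(lo),np.array(hi))
    m=cv2.morphologyEx(m,cv2.MORPH_CLOSE,np.ones((3,3)))
    return m,[c[:,0] for c in cv2.findContours(m,cv2.RETR_EXTERNAL,cv2.CHAIN_APPROX_NONE)[0] if cv2.contourArea(c)>amin]
def blobz(P,c):
    m=np.zeros(P.shape[:2],np.uint8);cv2.fillPoly(m,[c.astype(np.int32)],1)
    m=cv2.erode(m,np.ones((3,3)));return np.nanmedian(P[m>0][:,2])
def tree(im,c,h,T=None):
    """green outline (no trunk: -54..64 from mid) -> mid, tip yaw"""
    X=ray(im,c,h,T)[:,:2].astype(np.float32)
    f=np.zeros((400,400),np.uint8);o=X.mean(0);g=((X-o)*1000+200).astype(np.int32);cv2.fillPoly(f,[g],1)
    p=np.argwhere(f)[:,::-1].astype(float);mu=p.mean(0);w,V=np.linalg.eigh(np.cov((p-mu).T));a=V[:,1]
    q=(g-mu)@a; 
    if q.max()<-q.min(): a=-a;q=-q
    b=np.array([-a[1],a[0]]);r=(g-mu)@b
    tip=q.max();L=q.max()-q.min();W=r.max()-r.min()
    mid=mu+a*(tip-64)+b*(r.max()+r.min())/2
    return (mid-200)/1000+o,np.degrees(np.arctan2(a[1],a[0])),L,W
E
python3 - <<'E'
from h import *
import pickle
a=pickle.load(open('a0.pkl','rb'))
np.set_printoptions(precision=4,suppress=True)
for n in ['top','scene']:
    im=a[n];P=world(im)
    m,cs=greens(im)
    for c in cs:
        z=blobz(P,c);print(n,c.mean(0),'z',z,*tree(im,c,z if abs(z-.022)<.015 else .022))
    hsv=cv2.cvtColor(im['img'],cv2.COLOR_RGB2HSV)
    b=cv2.inRange(hsv,np.array((100,120,40)),np.array((125,255,255)))>0
    for lo,hi in ((.03,.07),(.235,.28)):
        k=b&(P[...,2]>lo)&(P[...,2]<hi)&(np.abs(P[...,0])<1)
        k=cv2.morphologyEx(k.astype(np.uint8),cv2.MORPH_OPEN,np.ones((3,3)))
        Q=P[k>0];print(n,'blue',len(Q),np.median(Q[:,2]),cv2.minAreaRect(Q[:,:2].astype(np.float32)))
    # board, above-table
    y=cv2.inRange(hsv,np.array((15,40,80)),np.array((32,160,255)))>0
    k=y&(P[...,2]>.007)&(P[...,2]<.018)&(P[...,0]>.15)&(P[...,0]<.65)&(P[...,1]<-.1)&(P[...,1]>-.6)
    k=cv2.morphologyEx(k.astype(np.uint8),cv2.MORPH_OPEN,np.ones((3,3)))
    cc=max(cv2.findContours(k,0,1)[0],key=cv2.contourArea)[:,0]
    z=blobz(P,cc);print(n,'board',z,cv2.minAreaRect(ray(im,cc,z)[:,:2].astype(np.float32)))
    if n=='top':
        g=(P[...,2]>.1)&(P[...,2]<.24)&(P[...,0]>.3)&(P[...,0]<.7)&(P[...,1]<.3)&(P[...,1]>0)
        Q=P[g];i=Q[:,2].argsort()[::-1][:60];print('lever',Q[i].mean(0),len(Q));print(Q[i[::6]])
E
```

```text
top [320.9012 239.963 ] z 0.022659492472640375 [ 0.4044 -0.1488] 1.9126793303531742 113.00564295128385 56.836584995356404
top [348.5443 184.8861] z 0.021684096743605292 [ 0.5942 -0.2493] 173.27105884746013 120.93097670091873 59.943920056909406
top [310.125 186.6  ] z 0.022075687721319466 [ 0.5953 -0.1102] 2.3988747728537168 113.45052224254098 61.82009834643385
top blue 4261 0.04829940905016356 ((0.4529091417789459, 0.1825047731399536), (0.17756696045398712, 0.33858299255371094), 4.52260160446167)
top blue 7341 0.2572342730532626 ((0.426713764667511, 0.5097963809967041), (0.2375917285680771, 0.27842336893081665), 4.56069803237915)
top board 0.012476202763203954 ((0.5192158818244934, -0.4198012351989746), (0.20634178817272186, 0.14103326201438904), 7.400580883026123)
lever [0.4239 0.1236 0.2175] 409
[[0.3002 0.0104 0.2396]
 [0.3024 0.007  0.2332]
 [0.3013 0.0364 0.2278]
 [0.3039 0.0151 0.2214]
 [0.3035 0.0118 0.2175]
 [0.3028 0.0328 0.2147]
 [0.5819 0.253  0.2109]
 [0.5727 0.256  0.2094]
 [0.3018 0.0446 0.2083]
 [0.3016 0.0475 0.2066]]
scene [204.5192 197.7115] z 0.01933050219663887 [ 0.5923 -0.1077] -0.025499383532282306 109.00265949441068 51.991093886531175
scene blue 2672 0.04500302032730227 ((-0.16256165504455566, 0.03658860921859741), (1.7688944339752197, 0.6520578861236572), 26.651681900024414)
scene blue 5281 0.25453907422026384 ((0.21532471477985382, -0.5845681428909302), (2.5651190280914307, 0.29370468854904175), 78.70491027832031)
scene board 0.010145426595665223 ((0.5623090267181396, -0.4073385000228882), (0.08522751182317734, 0.050750479102134705), 49.297096252441406)
```

Call:
{"op": "jog_arm", "data": {"targets": [[-1,0.56,0.93,0.16,0.44],[-1,0.56,0.93,0.16,0.44],[-1,0.56,0.93,0.16,0.44],[-1,0.56,0.93,0.16,0.44],[-1,0.56,0.93,0.16,0.44],[-1,0.56,0.93,0.16,0.44]]}}

```text
clock: 0.75
tool_pos: [0.2489, -0.3196, 0.2251]
eef_rot: [179.9, 0.0, 35.0]
wrist_force: [0.0, -0.6, -0.8]
grip_width: 1.004
finger_force: 0.0
```

Call:
{"op": "jog_arm", "data": {"targets": [[-1,0.56,0.93,0.16,0.44],[-1,0.56,0.93,0.16,0.44],[-1,0.56,0.93,0.16,0.44],[-1,0.56,0.93,0.16,0.44],[-1,0.56,0.93,0.16,0.44],[-1,0.56,0.93,0.16,0.44]]}}

```text
clock: 1.35
tool_pos: [0.3607, -0.1343, 0.2566]
eef_rot: [180.0, -0.0, 54.8]
wrist_force: [-0.3, -1.7, 0.2]
grip_width: 0.998
finger_force: 0.0
```

Call:
{"op": "jog_arm", "data": {"targets": [[-1,0.56,0.93,0.16,0.44],[-1,0.56,0.93,0.16,0.44],[-1,0.56,0.93,0.16,0.44],[-1,0.56,0.93,0.16,0.44],[-1,0.56,0.93,0.16,0.44],[-1,0.56,0.93,0.16,0.44]]}}

```text
clock: 1.95
tool_pos: [0.473, 0.051, 0.2877]
eef_rot: [-179.9, 0.0, 74.5]
wrist_force: [0.4, -0.5, -0.5]
grip_width: 1.001
finger_force: 0.0
```

Call:
{"op": "jog_arm", "data": {"targets": [[-1,0.56,0.6,0.16,0.44],[-1,0.56,0.6,0.16,0.44],[-1,0.56,0.6,0.16,0.44],[-1,0.56,0.6,0.16,0.44],[-1,0.56,0.6,0.16,0.44],[-1,0.56,0.6,0.16,0.44]]}}

```text
clock: 2.55
tool_pos: [0.5841, 0.1687, 0.3196]
eef_rot: [-179.9, 0.0, 94.1]
wrist_force: [0.4, -0.2, 0.3]
grip_width: 0.998
finger_force: 0.0
```

Run:
```python
from h import *
import pickle
s=env.get_state();im=snap('wrist','w1.png');print(s['clock'],s['tool_pos'],s['eef_rot'],s['q'])
pickle.dump((s,im),open('w1.pkl','wb'))
```

```text
2.55 [0.58410839 0.16868365 0.31963348] [-1.79913780e+02  3.30309776e-02  9.40913113e+01] [ 5.09555514e+00  2.68697560e+01  5.45245559e+01 -3.18809244e-02
  9.86924727e+01  9.99474368e-01]
```

View pics/w1.png

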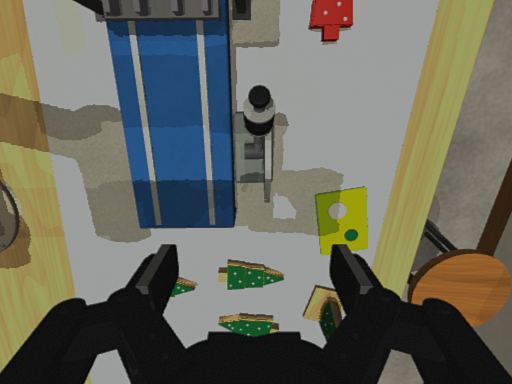

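The wrist view shows the cap at (260,97), the collar below it at about (259,125), the sector at (268,170) and the red decoy at (331,15). Next I read the lever's points.

Run:
```python
from h import *
import pickle
np.set_printoptions(precision=4,suppress=True)
s,im=pickle.load(open('w1.pkl','rb'));T=toolT(s);P=world(im,T)
for v in range(84,205,6):
    row=[]
    for u in range(238,284,1):
        p=P[v,u]
        if p[2]>.075 : row.append((u,*p))
    if row:
        r=np.array(row);print(v,r[0,0],r[-1,0],'x',r[0,1],r[-1,1],'ctr',np.median(r,0)[1:])
R=P[(P[...,2]>.045)&(P[...,2]<.056)&(P[...,0]<.565)&(P[...,0]>.3)&(P[...,1]>0)&(P[...,1]<.3)]
print(cv2.minAreaRect(R[:,:2].astype(np.float32)),np.median(R[:,2]))
```

```text
90 250.0 268.0 x 0.5732717985260012 0.5919765496342682 ctr [0.5826 0.2599 0.204 ]
96 248.0 270.0 x 0.5716002910819368 0.5945094045970342 ctr [0.583  0.2541 0.2074]
102 244.0 273.0 x 0.5669235441102143 0.5999236202463486 ctr [0.5829 0.2482 0.2077]
108 243.0 274.0 x 0.5663156613361036 0.601440518858168 ctr [0.5836 0.2417 0.1848]
114 243.0 274.0 x 0.5661736637311722 0.6029981963239542 ctr [0.5843 0.2351 0.188 ]
120 244.0 273.0 x 0.5678393795521024 0.6024376898206126 ctr [0.5847 0.2286 0.1912]
126 244.0 272.0 x 0.567585969078226 0.6028358274819733 ctr [0.5848 0.2212 0.1793]
132 248.0 270.0 x 0.5732821729168538 0.6014606986067544 ctr [0.5875 0.2126 0.1664]
138 253.0 270.0 x 0.5803909982419545 0.6018910818837199 ctr [0.5915 0.1995 0.1257]
144 254.0 270.0 x 0.5825465239720805 0.6024314469724876 ctr [0.5946 0.1883 0.1077]
150 244.0 271.0 x 0.5675400625271578 0.6103990335816047 ctr [0.5888 0.1748 0.0816]
156 244.0 270.0 x 0.5681558306456368 0.6036418652726205 ctr [0.5882 0.1637 0.0769]
162 263.0 270.0 x 0.5982343183614591 0.6043840435037513 ctr [0.5998 0.1741 0.1594]
168 263.0 270.0 x 0.5989881570614566 0.6049342179965516 ctr [0.6005 0.1663 0.1605]
174 264.0 270.0 x 0.5987991053872873 0.6058388713256339 ctr [0.6018 0.1581 0.1597]
180 264.0 270.0 x 0.5994416355690909 0.6066750535289491 ctr [0.6027 0.1493 0.1577]
186 264.0 270.0 x 0.6000851288415194 0.6078028839892843 ctr [0.6037 0.1397 0.1546]
192 264.0 269.0 x 0.6007711271097411 0.6074654110970336 ctr [0.6041 0.1295 0.1505]
198 264.0 269.0 x 0.6019212101273382 0.6091194797295654 ctr [0.6056 0.1172 0.1412]
((0.46630382537841797, 0.15982995927333832), (0.20277456939220428, 0.2943073809146881), 4.132193088531494) 0.048491363382985056
```

Call:
{"op": "jog_arm", "data": {"targets": [[-1,0,0.315,0,0.01],[-1,0,0.315,0,0.01],[-1,0,0.315,-0.4,0.01],[-1,0,0.315,-0.6,0.01],[-1,0,0.315,-0.75,0.01],[-1,0,0.315,-0.86,0.01],[-1,0,0.315,-0.86,0.01],[-1,0,0.315,-0.86,0.01]]}}

```text
clock: 3.4
tool_pos: [0.5844, 0.233, 0.1501]
eef_rot: [179.9, -0.0, 94.6]
wrist_force: [-0.3, -0.4, 0.3]
grip_width: 1.001
finger_force: 0.0
```

Call:
{"op": "jog_arm", "data": {"targets": [[1,0,0,0,0],[1,0,0,0,0],[1,0,0,0,0],[1,0,0,0,0],[1,0,0,0,0],[1,0,0,0,0],[1,0,0,0,0],[1,0,0,0,0],[1,0,0,0,0],[1,0,0,0,0]], "force": 70}}

```text
clock: 4.4
tool_pos: [0.5858, 0.232, 0.1521]
eef_rot: [179.6, 0.2, 94.6]
wrist_force: [-0.7, -9.5, 17.4]
grip_width: -0.001
finger_force: 13.7
```

Run:
```python
from h import *
im=snap('wrist');i2=snap('scene')
s=env.get_state();print(s['grip_width'],s['finger_force'],s['wrist_force'],s['tool_pos'])
a=im['img'][:, 80:430];b=cv2.resize(i2['img'][150:270,200:340],(448,384))
cv2.imwrite('pics/c2.png',np.hstack([a,b])[:,:,::-1])
P=world(im,toolT(s));print(P[60:200:12,255].round(3))
```

```text
-0.00015585116713610423 13.658040761947632 [-0.50503201 -9.90348846 17.37719436] [0.58584846 0.23204964 0.15208421]
[[0.578 0.355 0.001]
 [0.579 0.343 0.002]
 [0.58  0.33  0.001]
 [0.581 0.317 0.002]
 [0.582 0.304 0.002]
 [0.583 0.29  0.001]
 [0.585 0.276 0.002]
 [0.586 0.261 0.001]
 [0.587 0.246 0.001]
 [0.588 0.23  0.   ]
 [0.588 0.229 0.05 ]
 [0.589 0.215 0.049]]
```

View pics/c2.png

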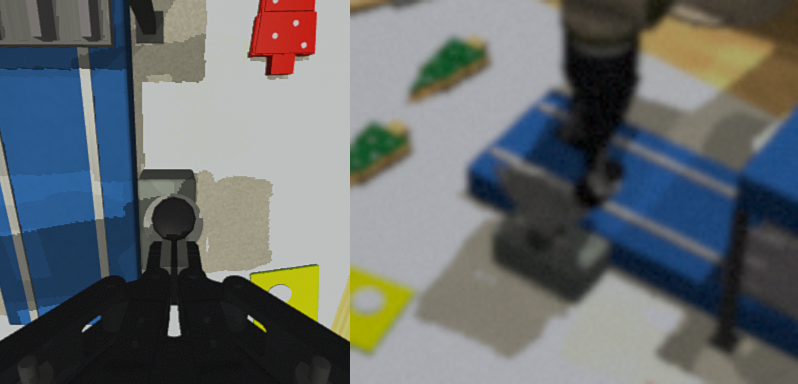

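The fingers are shut. The cap, at crop (175,217), lies in front of them on the hood side, so the collar slipped out. I'll measure where the lever is now.

Run:
```python
from h import *
np.set_printoptions(precision=4,suppress=True)
s=env.get_state();im=snap('wrist');T=toolT(s);P=world(im,T)
for v in range(176,300,4):
    k=[u for u in range(225,290) if P[v,u,2]>.09]
    if k: print(v,k[0],k[-1],P[v,k[0]],P[v,k[len(k)//2]],P[v,k[-1]])
print(s['tau'],s['wrist_torque'])
```

```text
196 240 265 [0.5747 0.2563 0.175 ] [0.583  0.2566 0.1739] [0.5906 0.2571 0.1738]
200 234 271 [0.5712 0.2539 0.1766] [0.5823 0.2642 0.2006] [0.5945 0.2552 0.1752]
204 230 275 [0.5689 0.2518 0.1784] [0.5824 0.2625 0.202 ] [0.5971 0.2537 0.1777]
208 228 278 [0.5678 0.2491 0.1787] [0.5825 0.2607 0.203 ] [0.5991 0.2515 0.1785]
212 226 280 [0.5668 0.2467 0.1797] [0.5827 0.2589 0.2042] [0.6006 0.2491 0.1791]
216 225 281 [0.5664 0.2451 0.1822] [0.5828 0.2574 0.206 ] [0.6012 0.2475 0.1817]
220 225 282 [0.5666 0.2428 0.183 ] [0.5835 0.2553 0.2065] [0.6019 0.2454 0.1827]
224 225 282 [0.5668 0.2406 0.1842] [0.5836 0.2538 0.2081] [0.6021 0.2429 0.1833]
228 225 282 [0.5671 0.2387 0.1857] [0.5837 0.2518 0.2086] [0.6022 0.2408 0.1846]
232 225 281 [0.5672 0.2364 0.1866] [0.5834 0.2498 0.2093] [0.6016 0.2389 0.1864]
236 227 279 [0.5687 0.2348 0.1885] [0.5835 0.2478 0.21  ] [0.6004 0.2371 0.1883]
240 229 277 [0.57   0.2318 0.188 ] [0.5837 0.2457 0.2104] [0.5996 0.234  0.1879]
244 230 277 [0.5715 0.2374 0.202 ] [0.5845 0.2424 0.2087] [0.5977 0.2394 0.2019]
248 229 278 [0.5712 0.2367 0.205 ] [0.5845 0.24
[... 387 characters left out ...]
2235] [0.5844 0.242  0.2293] [0.5976 0.2398 0.2248]
272 225 284 [0.5714 0.2416 0.2331] [0.5851 0.2395 0.2288] [0.5973 0.2448 0.2347]
276 225 286 [0.5717 0.2421 0.2364] [0.5857 0.2375 0.229 ] [0.5979 0.2448 0.2375]
280 225 289 [0.5721 0.2434 0.2408] [0.5863 0.2355 0.2293] [0.6003 0.24   0.2337]
284 225 289 [0.5722 0.2423 0.242 ] [0.5864 0.2345 0.2309] [0.6001 0.2393 0.2355]
288 225 289 [0.5725 0.2421 0.2442] [0.5866 0.2319 0.2304] [0.5983 0.2442 0.2443]
292 225 289 [0.5728 0.2432 0.2478] [0.5867 0.2347 0.2365] [0.5981 0.2441 0.2465]
296 225 289 [0.5729 0.2424 0.2491] [0.5867 0.2343 0.2385] [0.5977 0.2442 0.2489]
[  5.6598 -42.3219 -20.6079   2.3197  -0.6564  -0.0034] [-1.6006  0.0988  0.0001]
```

Call:
{"op": "jog_arm", "data": {"targets": [[-1,0,0,0,0],[-1,0,0,0,0],[-1,0,0,0,0],[-1,0,0,0,0],[-1,0,0,0,0],[-1,0,0,0,0]]}}

```text
clock: 5.15
tool_pos: [0.5837, 0.234, 0.1482]
eef_rot: [-180.0, 0.0, 94.7]
wrist_force: [-0.5, -0.9, 0.2]
grip_width: 0.992
finger_force: 0.0
```

Run:
```python
from h import *
s=env.get_state();im=snap('wrist');print(s['grip_width'],s['tool_pos'],s['wrist_force'],s['finger_force'])
i2=snap('scene')
cv2.imwrite('pics/c3.png',np.hstack([im['img'][:, 80:430],cv2.resize(i2['img'][160:256,215:327],(448,384))])[:,:,::-1])
```

```text
0.9923584017422856 [0.58373355 0.23396399 0.1482398 ] [-0.53043068 -0.85155102  0.21429679] 0.0
```

View pics/c3.png

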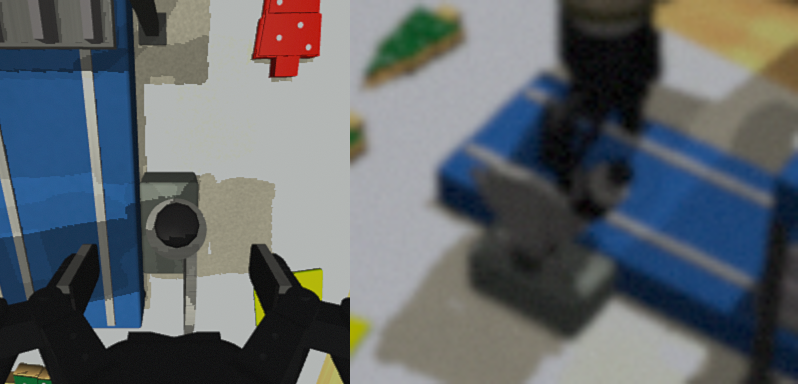

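Open, the fingertips show at crop (85,250) and (265,250), with the cap at (178,225) and the sector at (190,310).

Run:
```python
from h import *
np.set_printoptions(precision=3,suppress=True)
s=env.get_state();im=snap('wrist');T=toolT(s);P=world(im,T)
Pt=(P-T[:3,3])@T[:3,:3]   # tool coords
m=(np.abs(Pt[...,1])<.07)&(np.abs(Pt[...,1])>.03)&(np.abs(Pt[...,0])<.03)&(Pt[...,2]>-.08)&(Pt[...,2]<.02)
Q=Pt[m];print(len(Q),Q.min(0),Q.max(0))
for v in range(240,310,6):
    r=[(u,*Pt[v,u]) for u in range(130,210) if m[v,u]]
    if r: print(v,np.array(r[0]),np.array(r[len(r)//2]),np.array(r[-1]))
```

```text
2629 [-0.012 -0.057 -0.08 ] [ 0.011  0.056 -0.052]
246 [160.      0.01   -0.05   -0.058] [168.      0.01   -0.045  -0.058] [175.      0.008  -0.043  -0.054]
252 [156.      0.011  -0.049  -0.065] [166.      0.01   -0.044  -0.065] [176.      0.003  -0.043  -0.053]
258 [144.      0.006  -0.057  -0.063] [161.      0.01   -0.045  -0.07 ] [177.     -0.     -0.043  -0.053]
264 [140.      0.006  -0.057  -0.069] [159.      0.009  -0.045  -0.073] [178.     -0.005  -0.043  -0.053]
270 [136.      0.006  -0.057  -0.073] [158.      0.01   -0.044  -0.079] [178.     -0.009  -0.043  -0.053]
276 [132.      0.006  -0.057  -0.077] [164.      0.004  -0.043  -0.075] [177.     -0.01   -0.043  -0.056]
282 [160.      0.004  -0.043  -0.08 ] [168.     -0.003  -0.043  -0.071] [175.     -0.011  -0.043  -0.061]
288 [161.      0.001  -0.043  -0.08 ] [167.     -0.005  -0.043  -0.073] [173.     -0.012  -0.043  -0.064]
294 [162.     -0.003  -0.043  -0.079] [166.     -0.006  -0.043  -0.076] [170.     -0.01   -0.043  -0.071]
300 [162.     -0.006  -0.043  -0.08 ] [165.     -0.01   -0.044  -0.076] [168.     -0.012  -0.043  -0.073]
306 [164.     -0.011  -0.043  -0.079] [165.     -0.011  -0.043  -0.078] [165.     -0.011  -0.043  -0.078]
```

The fingertips really sit 40 mm behind the reported TCP: they are at tool z -0.053 when open, where -0.013 was expected. The first closing therefore went over the top of the collar. I'll allow for this offset from now on.

Call:
{"op": "jog_arm", "data": {"targets": [[-1,0,-0.008,-0.1,0],[-1,0,-0.008,-0.16,0],[-1,0,-0.008,-0.21,0],[-1,0,-0.008,-0.21,0],[-1,0,-0.008,-0.21,0]]}}

```text
clock: 5.8
tool_pos: [0.584, 0.2324, 0.1068]
eef_rot: [180.0, -0.0, 94.7]
wrist_force: [-0.1, 0.1, -0.3]
grip_width: 0.999
finger_force: 0.0
```

Call:
{"op": "jog_arm", "data": {"targets": [[1,0,0,0,0],[1,0,0,0,0],[1,0,0,0,0],[1,0,0,0,0],[1,0,0,0,0],[1,0,0,0,0],[1,0,0,0,0],[1,0,0,0,0]], "force": 80}}

```text
clock: 6.6
tool_pos: [0.5852, 0.2325, 0.1075]
eef_rot: [179.8, -0.0, 94.6]
wrist_force: [4.6, 2.2, 2.4]
grip_width: 0.402
finger_force: 80.1
```

Call:
{"op": "jog_arm", "data": {"targets": [[1,0,0.01,0.017,0],[1,-0.001,0.02,0.034,0],[1,-0.002,0.032,0.052,0],[1,-0.003,0.042,0.068,0],[1,-0.003,0.042,0.068,0],[1,-0.003,0.042,0.068,0]]}}

```text
clock: 7.2
tool_pos: [0.5846, 0.2398, 0.1196]
eef_rot: [179.9, 0.1, 94.6]
wrist_force: [8.8, -2.9, -7.1]
grip_width: 0.403
finger_force: 80.2
```

Call:
{"op": "jog_arm", "data": {"targets": [[1,0.003,-0.043,0.026,0],[1,0.007,-0.089,0.046,0],[1,0.011,-0.136,0.062,0],[1,0.015,-0.184,0.078,0],[1,0.019,-0.233,0.088,0],[1,0.022,-0.282,0.096,0],[1,0.026,-0.332,0.1,0],[1,0.03,-0.382,0.098,0],[1,0.034,-0.432,0.094,0],[1,0.038,-0.482,0.086,0]]}}

```text
clock: 8.2
tool_pos: [0.592, 0.1466, 0.137]
eef_rot: [179.8, -0.3, 94.7]
wrist_force: [9.5, 12.5, -5.1]
grip_width: 0.403
finger_force: 84.7
```

Call:
{"op": "jog_arm", "data": {"targets": [[1,0.004,-0.048,-0.012,0],[1,0.008,-0.096,-0.026,0],[1,0.011,-0.135,-0.042,0],[1,0.014,-0.175,-0.06,0],[1,0.018,-0.218,-0.086,0],[1,0.018,-0.228,-0.092,0],[1,0.018,-0.228,-0.092,0]]}}

```text
clock: 8.9
tool_pos: [0.5957, 0.0996, 0.1186]
eef_rot: [179.8, -0.1, 94.6]
wrist_force: [9.5, 5.2, -5.7]
grip_width: 0.405
finger_force: 81.2
```

Run:
```python
from h import *
s=env.get_state();print(s['tool_pos'],s['wrist_force'])
im=snap('top');P=world(im);
hsv=cv2.cvtColor(im['img'],cv2.COLOR_RGB2HSV)
cv2.imwrite('pics/t3.png',cv2.resize(im['img'][100:290,70:430],None,fx=2.2,fy=2.2,interpolation=2)[:,:,::-1])
```

```text
[0.59572473 0.09963033 0.11855758] [ 9.51374028  5.17947045 -5.67922682]
```

View pics/t3.png

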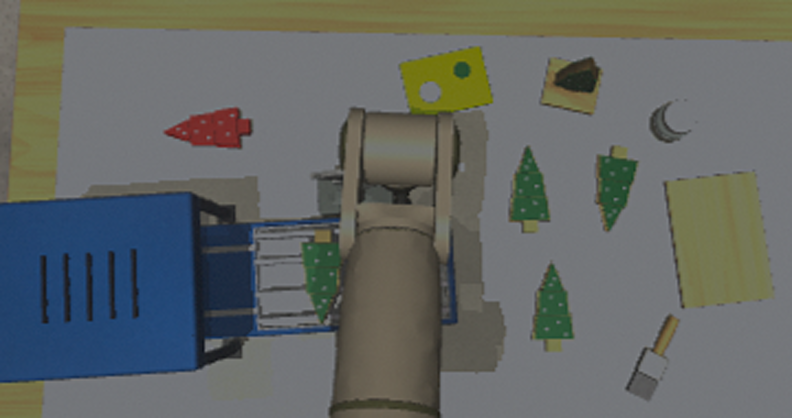

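The tray is out, with a dry tree at crop (322,278). Next I lower the collar into the notch.

Call:
{"op": "jog_arm", "data": {"targets": [[1,0,0.015,-0.025,0],[1,0,0.03,-0.05,0],[1,0,0.045,-0.07,0],[1,0,0.045,-0.07,0],[1,0,0.045,-0.07,0]]}}

```text
clock: 9.45
tool_pos: [0.5956, 0.1034, 0.1074]
eef_rot: [179.9, 0.4, 94.5]
wrist_force: [-3.9, -22.0, 14.1]
grip_width: 0.402
finger_force: 84.6
```

Call:
{"op": "jog_arm", "data": {"targets": [[-1,0,0,0,0],[-1,0,0,0,0],[-1,0,0,0,0],[-1,0,0,0,0],[-1,0,0,0,0],[-1,0,0,0.3,0],[-1,0,0,0.6,0],[-1,0,0,0.9,0],[-1,0,0,1,0],[-1,0,0,1,0]]}}

```text
clock: 10.45
tool_pos: [0.596, 0.1079, 0.3124]
eef_rot: [179.3, 0.1, 94.7]
wrist_force: [0.4, 0.7, -0.8]
grip_width: 1.002
finger_force: 0.0
```

Call:
{"op": "jog_arm", "data": {"targets": [[-1,-0.4,-0.9,0,0],[-1,-0.4,-0.9,0,0],[-1,-0.4,-0.9,0,0],[-1,-0.4,-0.9,0,0],[-1,-0.4,-0.9,0,0],[-1,-0.4,-0.9,0,0]]}}

```text
clock: 11.05
tool_pos: [0.5143, -0.0728, 0.3048]
eef_rot: [180.0, -0.0, 94.6]
wrist_force: [0.7, -0.3, 0.6]
grip_width: 0.997
finger_force: 0.0
```

Run:
```python
from h import *
import pickle
s=env.get_state();print(s['tool_pos'],s['eef_rot'],s['clock'])
w=snap('wrist');im=snap('top');pickle.dump((s,w,im),open('w4.pkl','wb'))
cv2.imwrite('pics/t4.png',np.vstack([cv2.resize(im['img'][150:280,90:350],(520,260)),w['img'][:300,:][:, :].repeat(1,0)[:, :512].copy() if 0 else cv2.resize(w['img'][:300],(520,300))])[:,:,::-1])
```

```text
[ 0.51429184 -0.07275321  0.30483016] [ 1.79997207e+02 -1.81370585e-02  9.45534285e+01] 11.05
```

View pics/t4.png

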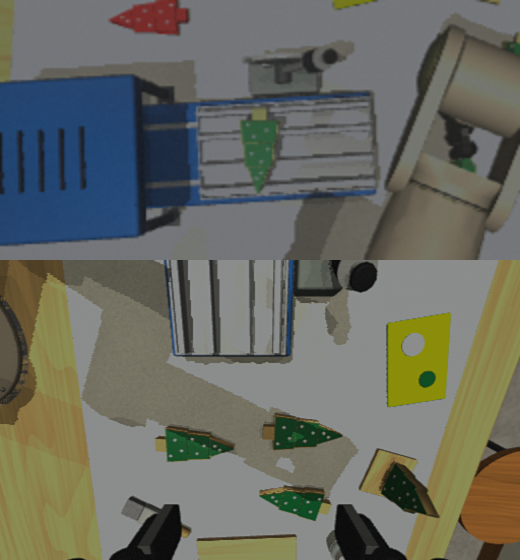

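The top half shows the tray out, with a single dry tree at (259,150) tip down and the lever leaning the other way at (325,57). The lower half shows the three wet trees at about (195,443), (300,432) and (297,500).

```bash
cat >> h.py <<'E'
O=np.array([.4545,.160]);A=np.radians(4.5);X=np.array([np.cos(A),np.sin(A)]);Y=np.array([-X[1],X[0]])
def dry(p): d=np.asarray(p)[...,:2]-O; return np.stack([d@X,d@Y],-1)*1000
E
python3 - <<'E'
from h import *
import pickle
np.set_printoptions(precision=4,suppress=True)
s,w,im=pickle.load(open('w4.pkl','rb'))
P=world(im);T=toolT(s);W=world(w,T)
for n,i,Q,t in(('top',im,P,None),('wrist',w,W,T)):
    for c in greens(i)[1]:
        z=blobz(Q,c)
        r=tree(i,c,z,t)
        if .2<r[0][0]<.68: print(n,c.mean(0),'z',z,*r,'dryer',dry(r[0]))
D=dry(P)
m=(P[...,2]>.075)&(P[...,2]<.095)&(abs(D[...,0])<90)&(abs(D[...,1])<200)
print('tray',D[m].min(0),D[m].max(0),np.percentile(D[m],[1,99],axis=0),np.median(P[m][:,2]),cv2.minAreaRect(D[m].astype(np.float32)))
m=(P[...,2]>.155)&(P[...,2]<.25)&(abs(D[...,0]-135)<25)&(abs(D[...,1])<200)
q=np.c_[D[m],P[m][:,2]*1000];print('lever',len(q),q[q[:,1].argsort()][::3])
for y in (-60,100):
  mm=(abs(D[...,1]-y)<3)&(abs(D[...,0])<85);q=np.c_[D[mm],P[mm][:,2]*1000];q=q[q[:,0].argsort()];print(q[::4,[0,2]].round().astype(int).tolist())
E
```

```text
top [219.1744 224.5116] z 0.11025074865930207 [0.4458 0.2046] -179.81506254735461 116.02199006150329 57.04811950131153 dryer [-5.165  45.1199]
wrist [289.9726 242.0274] z 0.022434370025376377 [ 0.5939 -0.2518] 171.5165700603518 120.30978542969663 60.96627130197439 dryer [ 106.6736 -421.4527]
wrist [190.3988 186.4417] z 0.022449008224050077 [ 0.4102 -0.1525] 1.6480169944302692 119.89284498491824 60.80221207298647 dryer [ -68.7123 -308.0452]
wrist [297.488  173.9398] z 0.02233186730982627 [ 0.6011 -0.1134] 2.352293759785947 120.0489494202854 60.03152852107051 dryer [ 124.721  -284.0831]
tray [ -68.2423 -143.073 ] [ 70.0303 152.1761] [[ -67.9213 -140.147 ]
 [  69.3968  149.618 ]] 0.08802149407094562 ((0.9049606323242188, 4.584747314453125), (295.2171325683594, 138.2468719482422), 89.95771026611328)
lever 229 [[137.997  -91.3409 198.6618]
 [137.8207 -88.1624 201.3445]
 [128.1175 -87.5426 203.448 ]
 [137.1972 -84.9451 207.306 ]
 [128.0564 -84.3994 205.3909]
 [143.2633 -82.1852 210.0353]
 [134.3222 -81.6559 206.7957]
 [125.6344 -81.2878 175.712 ]
 [140.3263 -78.8962 210.0171]
 [131.0309 -7
[... 1765 characters left out ...]
92   1.6845 159.0435]
 [149.5456   8.0204 158.1332]
 [146.2772  11.3342 159.5943]
 [150.2404  17.7674 157.3523]
 [144.0826  21.4357 156.087 ]
 [147.6817  24.5724 155.0866]
 [147.5198  27.6138 157.6551]
 [151.0544  33.839  158.4819]
 [148.3916  40.5946 156.9935]]
[[-85, 50], [-77, 68], [-71, 58], [-57, 58], [-50, 61], [-43, 54], [-36, 58], [-29, 59], [-23, 85], [-16, 62], [-2, 56], [9, 52], [15, 55], [22, 83], [28, 91], [36, 55], [43, 58], [54, 57], [62, 95], [69, 91], [78, 68]]
[[-82, 48], [-71, 61], [-63, 84], [-57, 52], [-47, 56], [-40, 55], [-34, 60], [-26, 88], [-16, 55], [-6, 57], [1, 57], [8, 55], [15, 57], [22, 61], [28, 86], [36, 56], [43, 54], [53, 57], [62, 88], [68, 91], [77, 60]]
```

Call:
{"op": "jog_arm", "data": {"targets": [[-1,-0.17,0.7,0,-1],[-1,-0.17,0.7,0,-1],[-1,-0.17,0.7,0,-1],[-1,-0.17,0.7,0,-1],[-1,-0.17,0.7,0,-1],[-1,-0.17,0.7,0,-1]]}}

```text
clock: 11.75
tool_pos: [0.4804, 0.0696, 0.3048]
eef_rot: [-180.0, -0.0, 49.5]
wrist_force: [0.0, -0.7, -0.3]
grip_width: 1.001
finger_force: 0.0
```

Call:
{"op": "jog_arm", "data": {"targets": [[-1,-0.17,0.68,-0.3,-1],[-1,-0.17,0.68,-0.3,-1],[-1,-0.17,0.68,-0.3,-1],[-1,-0.17,0.68,-0.3,-1],[-1,-0.17,0.68,-0.3,-1],[-1,-0.17,0.68,-0.3,-1],[-1,-0.17,0.68,-0.3,-1]]}}

```text
clock: 12.45
tool_pos: [0.4461, 0.205, 0.2447]
eef_rot: [-180.0, 0.0, 4.8]
wrist_force: [-0.5, -0.4, 0.2]
grip_width: 1.0
finger_force: 0.0
```

```bash
cat > look.py <<'E'
from h import *
import sys
np.set_printoptions(precision=4,suppress=True)
s=env.get_state();w=snap('wrist',sys.argv[1] if len(sys.argv)>1 else None);T=toolT(s);W=world(w,T)
print('tool',s['tool_pos'],s['eef_rot'],s['clock'],s['grip_width'])
for c in greens(w)[1]:
    z=blobz(W,c);r=tree(w,c,z,T);v=c.max(0)[1]<375
    if r[2]>95: print('mid',r[0],'yaw %.1f L %.0f W %.0f z %.4f full %d'%(*r[1:],z,v),'shift',(r[0]-s['tool_pos'][:2])/.2,'dryer',dry(r[0]))
E
python3 look.py
```

```text
tool [0.4461 0.205  0.2447] [-179.9965    0.0226    4.7588] 12.45 1.000373712439283
mid [ 0.4097 -0.1518] yaw 1.6 L 120 W 60 z 0.0226 full 1 shift [-0.1821 -1.7842] dryer [ -69.1562 -307.3399]
mid [0.444  0.2033] yaw -179.6 L 118 W 61 z 0.1103 full 1 shift [-0.0106 -0.0084] dryer [-7.0911 44.0272]
mid [ 0.6012 -0.1129] yaw 2.1 L 120 W 61 z 0.0225 full 1 shift [ 0.7756 -1.5895] dryer [ 124.8386 -283.5551]
```

Call:
{"op": "jog_arm", "data": {"targets": [[-1,-0.01,-0.008,-0.25,-0.097],[-1,-0.01,-0.008,-0.5,-0.097],[-1,-0.01,-0.008,-0.75,-0.097],[-1,-0.01,-0.008,-0.9,-0.097],[-1,-0.01,-0.008,-1,-0.097],[-1,-0.01,-0.008,-1,-0.097]]}}

```text
clock: 13.1
tool_pos: [0.4429, 0.2021, 0.0427]
eef_rot: [180.0, 0.3, 0.4]
wrist_force: [0.3, -0.5, 0.4]
grip_width: 0.998
finger_force: 0.0
```

Call:
{"op": "jog_arm", "data": {"targets": [[-1,0,0,-0.042,0],[-1,0,0,-0.042,0],[1,0,0,-0.042,0],[1,0,0,-0.042,0],[1,0,0,-0.042,0],[1,0,0,-0.042,0],[1,0,0,-0.042,0],[1,0,0,-0.042,0],[1,0,0,-0.042,0]], "force": 40}}

```text
clock: 14.0
tool_pos: [0.4449, 0.2022, 0.0373]
eef_rot: [-180.0, -0.1, 0.3]
wrist_force: [-1.1, -0.0, 5.6]
grip_width: 0.579
finger_force: 41.9
```

Call:
{"op": "jog_arm", "data": {"targets": [[1,0,0,0.1,0],[1,0,0,0.3,0],[1,0,0,0.5,0],[1,0,0,0.7,0],[1,0,0,0.7,0],[1,0,0,0.7,0]]}}

```text
clock: 14.6
tool_pos: [0.4444, 0.2021, 0.1767]
eef_rot: [-180.0, -0.1, 0.3]
wrist_force: [-0.6, 0.5, -1.4]
grip_width: 0.572
finger_force: 43.0
```

Call:
{"op": "jog_arm", "data": {"targets": [[1,0.02,-0.16,0,0],[1,0.04,-0.36,0,0],[1,0.06,-0.58,0,0],[1,0.086,-0.78,0,0]]}}

```text
clock: 15.0
tool_pos: [0.4607, 0.0445, 0.1749]
eef_rot: [-180.0, 0.2, 0.3]
wrist_force: [0.1, 0.6, -0.2]
grip_width: 0.579
finger_force: 42.9
```

Call:
{"op": "jog_arm", "data": {"targets": [[1,0.02,-0.2,0,0],[1,0.04,-0.4,0,0],[1,0.06,-0.6,0,0],[1,0.086,-0.78,0,0]]}}

```text
clock: 15.4
tool_pos: [0.478, -0.1115, 0.1749]
eef_rot: [-179.9, 0.2, 0.2]
wrist_force: [0.5, 0.7, -1.6]
grip_width: 0.58
finger_force: 42.9
```

Call:
{"op": "jog_arm", "data": {"targets": [[1,0.02,-0.2,0,0],[1,0.04,-0.4,0,0],[1,0.06,-0.6,0,0],[1,0.086,-0.78,0,0]]}}

```text
clock: 15.8
tool_pos: [0.4953, -0.2674, 0.1745]
eef_rot: [-179.9, 0.1, 0.2]
wrist_force: [-0.2, 1.0, -0.7]
grip_width: 0.574
finger_force: 42.9
```

Call:
{"op": "jog_arm", "data": {"targets": [[1,0.02,-0.2,0,0.05],[1,0.04,-0.4,0,0.1],[1,0.06,-0.6,0,0.158],[1,0.086,-0.78,0,0.158],[1,0.086,-0.78,0,0.158],[1,0.086,-0.78,0,0.158]]}}

```text
clock: 16.4
tool_pos: [0.5127, -0.4216, 0.1741]
eef_rot: [-179.8, 0.1, 7.3]
wrist_force: [0.7, -0.0, -0.3]
grip_width: 0.58
finger_force: 42.9
```

```bash
python3 look.py w5.png
python3 - <<'E'
from h import *
im=snap('top');s=env.get_state();P=world(im)
w=snap('wrist');W=world(w,toolT(s))
hsv=cv2.cvtColor(w['img'],cv2.COLOR_RGB2HSV)
y=cv2.inRange(hsv,np.array((15,40,60)),np.array((32,160,255)))>0
k=y&(W[...,2]>.007)&(W[...,2]<.018)&(abs(W[...,0]-.52)<.16)&(abs(W[...,1]+.42)<.12)
Q=W[k];print(len(Q),np.median(Q[:,2]),cv2.minAreaRect(Q[:,:2].astype(np.float32)))
E
```

```text
tool [ 0.5127 -0.4216  0.1741] [-179.8057    0.1096    7.3485] 16.4 0.5796807456144863
mid [ 0.411  -0.1524] yaw 1.4 L 121 W 60 z 0.0221 full 1 shift [-0.5084  1.3463] dryer [ -67.8714 -308.0025]
mid [ 0.5948 -0.2524] yaw 172.0 L 120 W 62 z 0.0221 full 1 shift [0.4105 0.846 ] dryer [ 107.4863 -422.1681]
8136 0.012273110970115596 ((0.49633777141571045, -0.41595539450645447), (0.16470696032047272, 0.28209882974624634), 86.74130249023438)
```

View pics/w5.png

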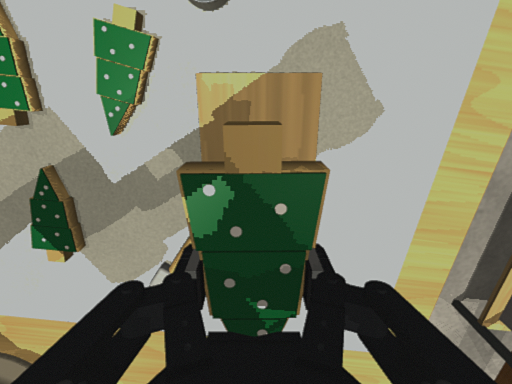

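The held tree lies flat between the fingers and square to the board, whose far edge is at row 72. The tips reach a few mm below the tree's underside, so I lower gently and watch the force.

Call:
{"op": "jog_arm", "data": {"targets": [[1,0,0,-0.2,0],[1,0,0,-0.45,0],[1,0,0,-0.7,0],[1,0,0,-0.9,0],[1,0,0,-0.98,0],[1,0,0,-0.98,0]]}}

```text
clock: 17.15
tool_pos: [0.5128, -0.4206, -0.0208]
eef_rot: [-179.8, 0.1, 7.4]
wrist_force: [0.5, -0.3, -0.3]
grip_width: 0.582
finger_force: 42.9
```

Call:
{"op": "jog_arm", "data": {"targets": [[1,0,0,-0.01,0],[1,0,0,-0.02,0],[1,0,0,-0.02,0]]}}

```text
clock: 17.45
tool_pos: [0.5138, -0.4225, -0.022]
eef_rot: [179.9, -0.1, 7.4]
wrist_force: [-0.3, -0.2, -1.4]
grip_width: 0.579
finger_force: 42.9
```

Call:
{"op": "jog_arm", "data": {"targets": [[1,0,0,-0.005,0],[1,0,0,-0.01,0],[1,0,0,-0.01,0]]}}

```text
clock: 17.75
tool_pos: [0.5132, -0.4219, -0.0255]
eef_rot: [-180.0, -0.0, 7.4]
wrist_force: [-0.2, -0.2, -0.9]
grip_width: 0.584
finger_force: 42.9
```

Run:
```python
from h import *
s=env.get_state();print(s['tool_pos'],s['wrist_force'])
```

```text
[ 0.51324207 -0.42191136 -0.02547828] [-0.23302695 -0.24679242 -0.89288746]
```

Call:
{"op": "jog_arm", "data": {"targets": [[1,0,0,-0.008,0],[1,0,0,-0.015,0],[1,0,0,-0.015,0]]}}

```text
clock: 18.05
tool_pos: [0.5131, -0.4218, -0.0288]
eef_rot: [-180.0, 0.0, 7.4]
wrist_force: [0.1, 0.2, -0.8]
grip_width: 0.575
finger_force: 42.9
```

Call:
{"op": "jog_arm", "data": {"targets": [[1,0,0,-0.005,0],[1,0,0,-0.008,0],[1,0,0,-0.008,0]]}}

```text
clock: 18.35
tool_pos: [0.5133, -0.422, -0.0296]
eef_rot: [180.0, -0.0, 7.4]
wrist_force: [-1.9, 1.2, 3.6]
grip_width: 0.579
finger_force: 45.7
```

Call:
{"op": "jog_arm", "data": {"targets": [[1,0,0,-0.005,0],[1,0,0,-0.008,0],[1,0,0,-0.008,0]]}}

```text
clock: 18.65
tool_pos: [0.5134, -0.422, -0.0297]
eef_rot: [180.0, -0.0, 7.4]
wrist_force: [-6.1, 4.8, 15.6]
grip_width: 0.577
finger_force: 52.2
```

Call:
{"op": "jog_arm", "data": {"targets": [[1,0,0,0.015,0],[0.2,0,0,0.015,0],[-1,0,0,0.015,0],[-1,0,0,0.015,0],[-1,0,0,0.015,0],[-1,0,0,0.015,0]]}}

```text
clock: 19.25
tool_pos: [0.5133, -0.4219, -0.0288]
eef_rot: [-180.0, 0.0, 7.4]
wrist_force: [0.5, -0.3, -0.3]
grip_width: 1.003
finger_force: 0.0
```

Call:
{"op": "jog_arm", "data": {"targets": [[-1,0,0,0.2,0],[-1,0,0,0.45,0],[-1,0,0,0.7,0],[-1,0,0,1,0],[-1,0,0,1,0],[-1,0,0,1,0]]}}

```text
clock: 19.85
tool_pos: [0.5138, -0.4225, 0.1732]
eef_rot: [179.8, -0.1, 7.4]
wrist_force: [-0.1, 0.8, -0.5]
grip_width: 1.001
finger_force: 0.0
```

Call:
{"op": "jog_arm", "data": {"targets": [[-1,-0.7,0,0.3,0],[-1,-0.7,0,0.3,0],[-1,-0.7,0,0.3,0],[-1,-0.7,0,0.3,0],[-1,-0.7,0,0.3,0]]}}

```text
clock: 20.35
tool_pos: [0.3727, -0.4218, 0.23]
eef_rot: [-179.9, 0.0, 7.3]
wrist_force: [0.2, 0.9, -0.1]
grip_width: 1.0
finger_force: 0.0
```

```bash
python3 look.py w6.png
```

```text
tool [ 0.3727 -0.4218  0.23  ] [-179.8938    0.0273    7.3096] 20.35 1.00038995361646
mid [ 0.4107 -0.1526] yaw 1.0 L 121 W 60 z 0.0220 full 1 shift [0.1902 1.346 ] dryer [ -68.1984 -308.2127]
mid [ 0.5109 -0.4235] yaw -172.4 L 122 W 62 z 0.0342 full 1 shift [ 0.6911 -0.0085] dryer [  10.4286 -586.1306]
```

View pics/w6.png

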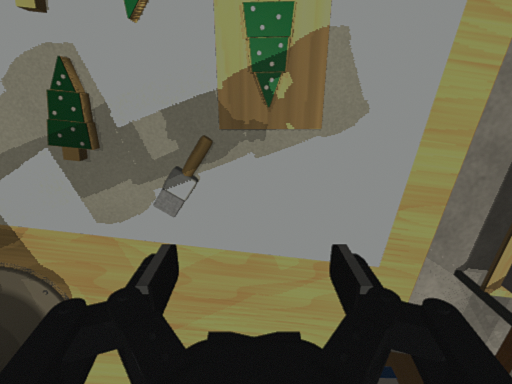

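The dry tree lies flat on the board at (268,50), clear of its edges, with the brush untouched at (185,178). The wet trees come next. I pick them with the tool turned 180° so the camera stays away from the standing tree and the lever.

Call:
{"op": "jog_arm", "data": {"targets": [[-1,0.05,0.34,0,0.966],[-1,0.05,0.34,0,0.966],[-1,0.05,0.34,0,0.966],[-1,0.05,0.34,0,0.966],[-1,0.05,0.34,0,0.966],[-1,0.05,0.34,0,0.966]]}}

```text
clock: 21.0
tool_pos: [0.3841, -0.3532, 0.2295]
eef_rot: [-179.8, -0.1, 51.0]
wrist_force: [0.7, 0.4, -0.0]
grip_width: 1.001
finger_force: 0.0
```

Call:
{"op": "jog_arm", "data": {"targets": [[-1,0.05,0.34,0,0.966],[-1,0.05,0.34,0,0.966],[-1,0.05,0.34,0,0.966],[-1,0.05,0.34,0,0.966],[-1,0.05,0.34,0,0.966],[-1,0.05,0.34,0,0.966]]}}

```text
clock: 21.6
tool_pos: [0.3937, -0.2855, 0.2303]
eef_rot: [-179.9, -0.1, 94.3]
wrist_force: [-0.1, 0.4, -0.1]
grip_width: 0.999
finger_force: 0.0
```

Call:
{"op": "jog_arm", "data": {"targets": [[-1,0.05,0.34,0,0.966],[-1,0.05,0.34,0,0.966],[-1,0.05,0.34,0,0.966],[-1,0.05,0.34,0,0.966],[-1,0.05,0.34,0,0.966],[-1,0.05,0.34,0,0.966]]}}

```text
clock: 22.2
tool_pos: [0.4035, -0.2176, 0.2307]
eef_rot: [180.0, -0.1, 137.6]
wrist_force: [0.1, -0.1, 0.3]
grip_width: 1.001
finger_force: 0.0
```

Call:
{"op": "jog_arm", "data": {"targets": [[-1,0.05,0.34,0,0.966],[-1,0.05,0.34,0,0.966],[-1,0.05,0.34,0,0.966],[-1,0.05,0.34,0,0.966],[-1,0.05,0.34,0,0.966],[-1,0.05,0.34,0,0.966],[-1,0.05,0.34,0,0.966]]}}

```text
clock: 22.9
tool_pos: [0.4133, -0.1499, 0.231]
eef_rot: [180.0, -0.0, -179.2]
wrist_force: [-0.6, -0.3, 0.6]
grip_width: 0.998
finger_force: 0.0
```

```bash
python3 look.py
```

```text
tool [ 0.4133 -0.1499  0.231 ] [ 179.9817   -0.0215 -179.1658] 22.9 0.9978342020835724
mid [ 0.6008 -0.1138] yaw 2.2 L 119 W 61 z 0.0222 full 1 shift [0.9375 0.1805] dryer [ 124.4059 -284.4   ]
mid [ 0.5936 -0.2537] yaw 173.2 L 121 W 59 z 0.0223 full 1 shift [ 0.9014 -0.519 ] dryer [ 106.2353 -423.3038]
mid [ 0.5098 -0.4241] yaw -171.7 L 122 W 63 z 0.0344 full 1 shift [ 0.4825 -1.3711] dryer [   9.3283 -586.632 ]
mid [ 0.4097 -0.1521] yaw 1.5 L 119 W 59 z 0.0222 full 1 shift [-0.0183 -0.011 ] dryer [ -69.1749 -307.5863]
```

Call:
{"op": "jog_arm", "data": {"targets": [[-1,-0.016,-0.011,-0.25,0.013],[-1,-0.016,-0.011,-0.5,0.013],[-1,-0.016,-0.011,-0.75,0.013],[-1,-0.016,-0.011,-1,0.013],[-1,-0.016,-0.011,-1,0.013]]}}

```text
clock: 23.45
tool_pos: [0.4069, -0.1499, 0.0268]
eef_rot: [179.6, -0.5, -178.4]
wrist_force: [-0.6, -0.1, 0.8]
grip_width: 1.0
finger_force: 0.0
```

Call:
{"op": "jog_arm", "data": {"targets": [[-1,0,0,-0.15,0],[-1,0,0,-0.28,0],[-1,0,0,-0.34,0],[-1,0,0,-0.34,0],[1,0,0,-0.34,0],[1,0,0,-0.34,0],[1,0,0,-0.34,0],[1,0,0,-0.34,0],[1,0,0,-0.34,0],[1,0,0,-0.34,0]], "force": 40}}

```text
clock: 24.45
tool_pos: [0.4109, -0.1527, -0.0352]
eef_rot: [-179.9, 0.1, -178.2]
wrist_force: [-1.1, 1.0, 9.7]
grip_width: 0.579
finger_force: 40.7
```

Call:
{"op": "jog_arm", "data": {"targets": [[1,0,0,0,0],[1,0,0,0.1,0],[1,0,0,0.3,0],[1,0,0,0.5,0],[1,0,0,0.8,0],[1,0,0,1,0],[1,0,0,1,0]]}}

```text
clock: 25.15
tool_pos: [0.4125, -0.1537, 0.1698]
eef_rot: [-179.6, 0.6, -178.1]
wrist_force: [0.7, 0.1, -2.2]
grip_width: 0.573
finger_force: 43.2
```

Call:
{"op": "jog_arm", "data": {"targets": [[1,0.02,0.15,0,0.067],[1,0.04,0.35,0,0.067],[1,0.06,0.55,0,0.067],[1,0.069,0.69,0,0.067]]}}

```text
clock: 25.55
tool_pos: [0.4234, -0.012, 0.1633]
eef_rot: [180.0, -0.0, -175.1]
wrist_force: [0.4, -0.0, -0.4]
grip_width: 0.578
finger_force: 43.1
```

Call:
{"op": "jog_arm", "data": {"targets": [[1,0.02,0.2,0,0],[1,0.04,0.4,0,0],[1,0.06,0.55,0,0],[1,0.069,0.69,0,0]]}}

```text
clock: 25.95
tool_pos: [0.4374, 0.1255, 0.1632]
eef_rot: [180.0, -0.0, -175.1]
wrist_force: [0.4, 0.5, -0.1]
grip_width: 0.576
finger_force: 43.1
```

Call:
{"op": "jog_arm", "data": {"targets": [[1,0.02,0.2,0,0],[1,0.04,0.4,0,0],[1,0.06,0.6,0,0],[1,0.069,0.69,0,0],[1,0.069,0.69,0,0],[1,0.069,0.69,0,0],[1,0.069,0.69,0,0]]}}

```text
clock: 26.65
tool_pos: [0.4514, 0.261, 0.1633]
eef_rot: [-180.0, -0.0, -175.2]
wrist_force: [0.1, -0.2, -1.0]
grip_width: 0.576
finger_force: 43.1
```

```bash
python3 look.py w7.png
```

```text
tool [0.4514 0.261  0.1633] [-179.987    -0.0146 -175.186 ] 26.65 0.5755312042949077
mid [0.439  0.2585] yaw 4.3 L 108 W 61 z 0.2207 full 1 shift [-0.0621 -0.0127] dryer [-7.7634 99.3836]
```

View pics/w7.png

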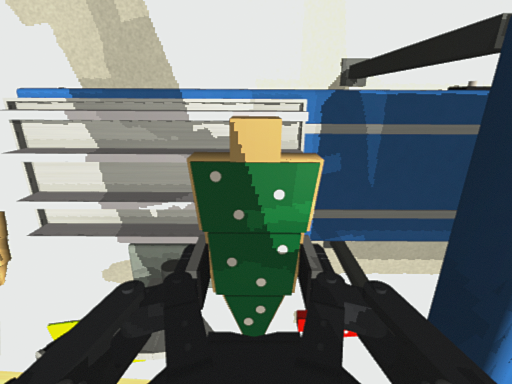

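The tree is held flat over the bars, parallel to the tray's short side, with the tray's hood-side end at column 305. Its top reads 57 mm above the reported TCP, so I set it down at a reported z of 0.053.

Call:
{"op": "jog_arm", "data": {"targets": [[1,0.005,0,-0.2,0],[1,0.005,0,-0.4,0],[1,0.005,0,-0.5,0],[1,0.005,0,-0.54,0],[1,0.005,0,-0.55,0],[1,0.005,0,-0.55,0]]}}

```text
clock: 27.3
tool_pos: [0.4532, 0.2618, 0.0543]
eef_rot: [180.0, 0.1, -175.1]
wrist_force: [0.2, -0.2, -0.2]
grip_width: 0.581
finger_force: 43.1
```

Call:
{"op": "jog_arm", "data": {"targets": [[0.2,0,0,0,0],[-0.3,0,0,0,0],[-0.6,0,0,0,0],[-0.6,0,0,0,0],[-0.6,0,0,0,0],[-0.6,0,0,0.3,0],[-0.6,0,0,0.6,0],[-1,0,0,0.9,0],[-1,0,0,0.9,0],[-1,0,0,0.9,0]]}}

```text
clock: 28.3
tool_pos: [0.454, 0.2624, 0.2377]
eef_rot: [179.9, 0.5, -175.1]
wrist_force: [-0.5, 0.1, 0.2]
grip_width: 0.999
finger_force: 0.0
```

```bash
python3 look.py
python3 - <<'E'
from h import *
im=snap('top');P=world(im)
for c in greens(im)[1]:
    z=blobz(P,c);r=tree(im,c,z);print(*r,z,dry(r[0]))
E
```

```text
tool [0.454  0.2624 0.2377] [ 179.899     0.4683 -175.1152] 28.3 0.9988773719129019
mid [ 0.5995 -0.1132] yaw -1.5 L 120 W 56 z 0.0225 full 1 shift [ 0.7274 -1.8784] dryer [ 123.0879 -283.7753]
mid [0.453  0.2602] yaw 4.5 L 121 W 62 z 0.1102 full 1 shift [-0.0048 -0.011 ] dryer [  6.412  100.0371]
[ 0.51211086 -0.42102273] -171.883968106024 119.07351377217927 61.51846175657478 0.03433942580860931 [  11.84674268 -583.75172651]
[ 0.59458062 -0.2502802 ] 172.7867789398224 120.06719932877638 62.275101265873985 0.022326270538045714 [ 107.45858014 -420.00604305]
[ 0.59523842 -0.10993697] 2.1889520528609636 113.29329817565832 61.14646393043948 0.022294635689984042 [ 119.12555479 -280.14705422]
```

Call:
{"op": "jog_arm", "data": {"targets": [[-1,0.367,-0.938,0,-0.06],[-1,0.367,-0.938,0,-0.06],[-1,0.367,-0.938,0,-0.06],[-1,0.367,-0.938,0,-0.06],[-1,0.367,-0.938,0,-0.06]]}}

```text
clock: 28.9
tool_pos: [0.5266, 0.0695, 0.231]
eef_rot: [-180.0, -0.2, -178.2]
wrist_force: [-0.4, 0.9, -0.5]
grip_width: 0.999
finger_force: 0.0
```

Call:
{"op": "jog_arm", "data": {"targets": [[-1,0.367,-0.938,0,0],[-1,0.367,-0.938,0,0],[-1,0.367,-0.938,0,0],[-1,0.367,-0.938,0,0],[-1,0.367,-0.938,0,0],[-1,0.367,-0.938,0,0]]}}

```text
clock: 29.5
tool_pos: [0.5989, -0.1134, 0.2313]
eef_rot: [179.9, -0.2, -177.9]
wrist_force: [-0.1, -0.6, -0.8]
grip_width: 1.003
finger_force: 0.0
```

```bash
python3 look.py
```

```text
tool [ 0.5989 -0.1134  0.2313] [ 179.9015   -0.1771 -177.8961] 29.5 1.0025064267993777
mid [ 0.7634 -0.1824] yaw -11.2 L 103 W 53 z 0.0858 full 1 shift [ 0.8224 -0.3448] dryer [ 281.0371 -365.5644]
mid [ 0.6014 -0.1129] yaw 2.1 L 119 W 60 z 0.0222 full 1 shift [0.0127 0.0028] dryer [ 125.0515 -283.5438]
mid [ 0.5937 -0.2521] yaw 171.2 L 121 W 61 z 0.0223 full 1 shift [-0.0257 -0.6936] dryer [ 106.4659 -421.7992]
mid [ 0.5093 -0.424 ] yaw -171.8 L 122 W 63 z 0.0345 full 1 shift [-0.4478 -1.5531] dryer [   8.8339 -586.5397]
```

Call:
{"op": "jog_arm", "data": {"targets": [[-1,0.01,0.002,-0.25,0],[-1,0.01,0.002,-0.5,0],[-1,0.01,0.002,-0.75,0],[-1,0.01,0.002,-1,0],[-1,0.01,0.002,-1,0]]}}

```text
clock: 30.05
tool_pos: [0.597, -0.1096, 0.0272]
eef_rot: [179.7, -0.7, -177.7]
wrist_force: [0.6, -0.1, 0.0]
grip_width: 1.0
finger_force: 0.0
```

Call:
{"op": "jog_arm", "data": {"targets": [[-1,0,0,-0.15,0],[-1,0,0,-0.28,0],[-1,0,0,-0.335,0],[-1,0,0,-0.335,0],[1,0,0,-0.335,0],[1,0,0,-0.335,0],[1,0,0,-0.335,0],[1,0,0,-0.335,0],[1,0,0,-0.335,0],[1,0,0,-0.335,0]], "force": 40}}

```text
clock: 31.05
tool_pos: [0.6022, -0.1132, -0.0319]
eef_rot: [-179.9, 0.1, -177.8]
wrist_force: [-1.2, 0.8, 5.4]
grip_width: 0.575
finger_force: 41.8
```

Call:
{"op": "jog_arm", "data": {"targets": [[1,0,0,0,0],[1,0,0,0.1,0],[1,0,0,0.3,0],[1,0,0,0.5,0],[1,0,0,0.8,0],[1,0,0,1,0],[1,0,0,1,0],[1,0,0,1,0]]}}

```text
clock: 31.85
tool_pos: [0.6015, -0.113, 0.1676]
eef_rot: [-179.9, 0.1, -177.8]
wrist_force: [-0.1, 0.0, -1.1]
grip_width: 0.575
finger_force: 41.9
```

Call:
{"op": "jog_arm", "data": {"targets": [[1,-0.15,0,0.05,0.06],[1,-0.35,0,0.1,0.06],[1,-0.55,0,0.15,0.06],[1,-0.708,0,0.15,0.06],[1,-0.708,0,0.15,0.06]]}}

```text
clock: 32.35
tool_pos: [0.4566, -0.1123, 0.1955]
eef_rot: [179.9, -0.1, -175.2]
wrist_force: [0.3, 0.2, -0.3]
grip_width: 0.573
finger_force: 41.8
```

Call:
{"op": "jog_arm", "data": {"targets": [[1,0,0.15,0,0],[1,0,0.35,0,0],[1,0,0.55,0,0],[1,0,0.69,0,0]]}}

```text
clock: 32.75
tool_pos: [0.4592, 0.0273, 0.1952]
eef_rot: [179.9, -0.1, -175.1]
wrist_force: [-0.3, -1.2, -1.3]
grip_width: 0.571
finger_force: 41.8
```

Call:
{"op": "jog_arm", "data": {"targets": [[1,0,0.2,0,0],[1,0,0.4,0,0],[1,0,0.58,0,0],[1,0,0.695,0,0],[1,0,0.695,-0.1,0],[1,0,0.695,-0.1,0]]}}

```text
clock: 33.35
tool_pos: [0.4582, 0.1646, 0.1733]
eef_rot: [-180.0, -0.4, -175.0]
wrist_force: [-0.5, 0.6, -1.1]
grip_width: 0.577
finger_force: 41.8
```

```bash
python3 look.py
```

```text
tool [0.4582 0.1646 0.1733] [-179.9927   -0.3571 -175.0494] 33.35 0.577171266071897
mid [ 0.7674 -0.1813] yaw -34.4 L 109 W 51 z 0.0494 full 0 shift [ 1.5464 -1.7294] dryer [ 285.1979 -364.7868]
mid [0.4491 0.1624] yaw 4.5 L 111 W 61 z 0.2276 full 1 shift [-0.0455 -0.0109] dryer [-5.2336  2.837 ]
mid [0.4516 0.2603] yaw 4.1 L 120 W 61 z 0.1102 full 1 shift [-0.0327  0.4784] dryer [  4.9973 100.2083]
```

Call:
{"op": "jog_arm", "data": {"targets": [[1,0.005,0,-0.2,0],[1,0.005,0,-0.4,0],[1,0.005,0,-0.52,0],[1,0.005,0,-0.575,0],[1,0.005,0,-0.575,0],[1,0.005,0,-0.575,0],[1,0.005,0,-0.575,0]]}}

```text
clock: 34.1
tool_pos: [0.4616, 0.1641, 0.0627]
eef_rot: [180.0, 0.1, -175.1]
wrist_force: [0.1, 0.3, -0.3]
grip_width: 0.575
finger_force: 41.8
```

Call:
{"op": "jog_arm", "data": {"targets": [[1,0,0,-0.015,0],[1,0,0,-0.03,0],[1,0,0,-0.03,0]]}}

```text
clock: 34.4
tool_pos: [0.4611, 0.1641, 0.056]
eef_rot: [-180.0, 0.1, -175.1]
wrist_force: [-2.0, -0.5, 6.5]
grip_width: 0.571
finger_force: 42.7
```

Call:
{"op": "jog_arm", "data": {"targets": [[0.2,0,0,0,0],[-0.3,0,0,0,0],[-0.6,0,0,0,0],[-0.6,0,0,0,0],[-0.6,0,0,0,0],[-0.6,0,0,0.3,0],[-0.6,0,0,0.6,0],[-1,0,0,0.9,0],[-1,0,0,0.9,0],[-1,0,0,0.9,0]]}}

```text
clock: 35.4
tool_pos: [0.4623, 0.1643, 0.2394]
eef_rot: [180.0, 0.5, -175.1]
wrist_force: [-0.2, 0.2, -0.2]
grip_width: 1.0
finger_force: 0.0
```

```bash
python3 look.py
python3 - <<'E'
from h import *
im=snap('top');P=world(im)
for c in greens(im)[1]:
    z=blobz(P,c);r=tree(im,c,z);print(*r,z,dry(r[0]))
E
```

```text
tool [0.4623 0.1643 0.2394] [ 179.9917    0.4612 -175.1193] 35.4 1.0001670612426177
mid [ 0.7844 -0.2082] yaw -38.1 L 171 W 35 z 0.0843 full 1 shift [ 1.6104 -1.8627] dryer [ 299.9422 -392.9751]
mid [0.4521 0.2604] yaw 4.2 L 120 W 61 z 0.1102 full 1 shift [-0.0507  0.4804] dryer [  5.5066 100.2654]
mid [0.4604 0.1628] yaw 4.4 L 120 W 61 z 0.1102 full 1 shift [-0.0092 -0.0076] dryer [6.1338 2.3208]
[ 0.51210841 -0.42092811] -171.96200677649054 119.05525718546559 61.519347218991314 0.03428613654543651 [  11.85172705 -583.65720754]
[ 0.59484283 -0.24959911] 173.28247588747197 119.93767279822313 60.05828972101555 0.021983720527016543 [ 107.77342759 -419.34762007]
```

Call:
{"op": "jog_arm", "data": {"targets": [[-1,0.32,-1,0,-0.287],[-1,0.32,-1,0,-0.287],[-1,0.32,-1,0,-0.287],[-1,0.32,-1,0,-0.287],[-1,0.32,-1,0,-0.287]]}}

```text
clock: 36.0
tool_pos: [0.5248, -0.04, 0.2329]
eef_rot: [-180.0, -0.2, 171.7]
wrist_force: [0.1, 0.6, 0.4]
grip_width: 1.004
finger_force: 0.0
```

Call:
{"op": "jog_arm", "data": {"targets": [[-1,0.34,-1,0,0],[-1,0.34,-1,0,0],[-1,0.34,-1,0,0],[-1,0.34,-1,0,0],[-1,0.34,-1,0,0],[-1,0.34,-1,0,0],[-1,0.34,-1,0,0]]}}

```text
clock: 36.7
tool_pos: [0.5925, -0.2344, 0.2345]
eef_rot: [179.9, -0.1, 172.0]
wrist_force: [-0.5, 0.5, 0.5]
grip_width: 1.001
finger_force: 0.0
```

```bash
python3 look.py
```

```text
tool [ 0.5925 -0.2344  0.2345] [179.9385  -0.0843 172.0186] 36.7 1.000774196238026
mid [ 0.7662 -0.1815] yaw 15.1 L 113 W 50 z 0.0817 full 1 shift [0.8687 0.2645] dryer [ 283.9641 -364.8741]
mid [ 0.5942 -0.2529] yaw 171.8 L 120 W 60 z 0.0223 full 1 shift [ 0.0086 -0.0926] dryer [ 106.8749 -422.5931]
mid [ 0.5095 -0.4241] yaw -171.9 L 122 W 62 z 0.0344 full 1 shift [-0.4146 -0.9487] dryer [   9.0478 -586.6392]
```

Call:
{"op": "jog_arm", "data": {"targets": [[-1,0.009,-0.09,0,0],[-1,0.009,-0.09,-0.2,0],[-1,0.009,-0.09,-0.45,0],[-1,0.009,-0.09,-0.7,0],[-1,0.009,-0.09,-1,0],[-1,0.009,-0.09,-1,0]]}}

```text
clock: 37.35
tool_pos: [0.5918, -0.2505, 0.0302]
eef_rot: [179.8, -0.5, 172.1]
wrist_force: [-0.5, 0.8, -0.3]
grip_width: 1.001
finger_force: 0.0
```

Call:
{"op": "jog_arm", "data": {"targets": [[-1,0,0,-0.15,0],[-1,0,0,-0.28,0],[-1,0,0,-0.335,0],[-1,0,0,-0.335,0],[1,0,0,-0.335,0],[1,0,0,-0.335,0],[1,0,0,-0.335,0],[1,0,0,-0.335,0],[1,0,0,-0.335,0],[1,0,0,-0.335,0]], "force": 40}}

```text
clock: 38.35
tool_pos: [0.5953, -0.2543, -0.0299]
eef_rot: [-179.9, 0.1, 172.0]
wrist_force: [-0.2, -0.3, 6.9]
grip_width: 0.58
finger_force: 42.0
```

Call:
{"op": "jog_arm", "data": {"targets": [[1,0,0,0,0],[1,0,0,0.1,0],[1,0,0,0.3,0],[1,0,0,0.5,0],[1,0,0,0.8,0],[1,0,0,1,0],[1,0,0,1,0],[1,0,0,1,0]]}}

```text
clock: 39.15
tool_pos: [0.5947, -0.2541, 0.1696]
eef_rot: [-179.9, 0.1, 172.0]
wrist_force: [-0.8, -0.1, -1.4]
grip_width: 0.572
finger_force: 41.7
```

Call:
{"op": "jog_arm", "data": {"targets": [[1,-0.15,0,0.05,0.05],[1,-0.35,0,0.1,0.15],[1,-0.55,0,0.1,0.25],[1,-0.69,0,0.1,0.278],[1,-0.69,0,0.1,0.278]]}}

```text
clock: 39.65
tool_pos: [0.4537, -0.2534, 0.1873]
eef_rot: [179.9, -0.1, -175.6]
wrist_force: [0.8, -0.1, -0.7]
grip_width: 0.574
finger_force: 41.7
```

Call:
{"op": "jog_arm", "data": {"targets": [[1,0,0.15,0,0],[1,0,0.35,0,0],[1,0,0.55,0,0],[1,0,0.75,0,0]]}}

```text
clock: 40.05
tool_pos: [0.4564, -0.1022, 0.1872]
eef_rot: [179.9, -0.1, -175.6]
wrist_force: [0.0, 0.6, -1.1]
grip_width: 0.571
finger_force: 41.7
```

Call:
{"op": "jog_arm", "data": {"targets": [[1,0,0.2,0,0],[1,0,0.4,0,0],[1,0,0.6,0,0],[1,0,0.78,0,0],[1,0,0.845,0,0],[1,0,0.845,0,0],[1,0,0.845,0,0]]}}

```text
clock: 40.75
tool_pos: [0.4566, 0.0645, 0.1878]
eef_rot: [-180.0, -0.1, -175.5]
wrist_force: [0.2, -0.6, -0.6]
grip_width: 0.576
finger_force: 41.7
```

```bash
python3 look.py w8.png
```

```text
tool [0.4566 0.0645 0.1878] [-179.9916   -0.0595 -175.5333] 40.75 0.5759350375454967
mid [0.461  0.1624] yaw 4.4 L 121 W 61 z 0.1101 full 1 shift [0.0221 0.4892] dryer [6.6702 1.8556]
mid [0.4528 0.26  ] yaw 4.0 L 121 W 62 z 0.1101 full 1 shift [-0.0188  0.9771] dryer [ 6.1804 99.7729]
mid [0.4548 0.0626] yaw -175.0 L 121 W 62 z 0.2399 full 1 shift [-0.0091 -0.0095] dryer [ -7.3839 -97.0757]
```

View pics/w8.png

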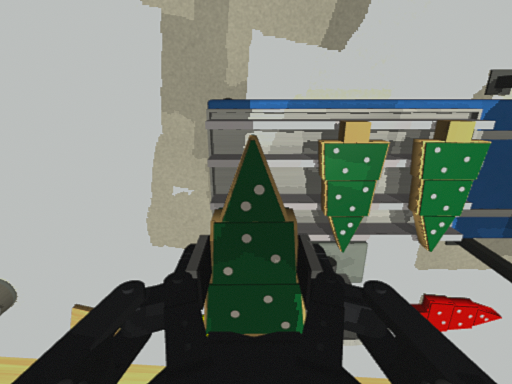

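Two trees lie across the bars at (352,180) and (448,180). The third is held above its slot, at dryer (-7,-97) mm.

Call:
{"op": "jog_arm", "data": {"targets": [[1,0.01,0.01,-0.2,0],[1,0.01,0.01,-0.4,0],[1,0.01,0.01,-0.56,0],[1,0.01,0.01,-0.62,0],[1,0.01,0.01,-0.635,0],[1,0.01,0.01,-0.64,0],[1,0.01,0.01,-0.64,0]]}}

```text
clock: 41.5
tool_pos: [0.4591, 0.0666, 0.0611]
eef_rot: [-180.0, 0.1, -175.6]
wrist_force: [-0.4, -0.2, -0.6]
grip_width: 0.571
finger_force: 41.7
```

Call:
{"op": "jog_arm", "data": {"targets": [[0.2,0,0,0,0],[-0.3,0,0,0,0],[-0.6,0,0,0,0],[-0.6,0,0,0,0],[-0.6,0,0,0,0],[-0.6,0,0,0.3,0],[-0.6,0,0,0.6,0],[-1,0,0,0.9,0],[-1,0,0,0.9,0],[-1,0,0,0.9,0]]}}

```text
clock: 42.5
tool_pos: [0.4601, 0.067, 0.2444]
eef_rot: [-179.9, 0.5, -175.5]
wrist_force: [1.0, 1.4, -1.3]
grip_width: 0.998
finger_force: 0.0
```

```bash
python3 look.py
```

```text
tool [0.4601 0.067  0.2444] [-179.9122    0.4522 -175.519 ] 42.5 0.9982398719371313
mid [0.4522 0.26  ] yaw 3.9 L 120 W 62 z 0.1101 full 1 shift [-0.0391  0.9651] dryer [ 5.6015 99.8726]
mid [0.4599 0.1628] yaw 4.8 L 120 W 61 z 0.1102 full 1 shift [-0.001   0.4788] dryer [5.574  2.3281]
mid [0.4567 0.0656] yaw -175.1 L 121 W 61 z 0.1102 full 1 shift [-0.017  -0.0067] dryer [ -5.2392 -94.2364]
```

All three wet trees lie flat across the bars, with their tops at 110 mm. Now I go back to the lever.

Call:
{"op": "jog_arm", "data": {"targets": [[-1,0.34,0.103,0.1,-1],[-1,0.34,0.103,0.1,-1],[-1,0.34,0.103,0.1,-1],[-1,0.34,0.103,0.1,-1],[-1,0.34,0.103,0.1,-1],[-1,0.34,0.103,0.1,-1]]}}

```text
clock: 43.15
tool_pos: [0.526, 0.0877, 0.2584]
eef_rot: [-179.9, -0.1, 139.2]
wrist_force: [0.4, -0.0, -0.9]
grip_width: 1.006
finger_force: 0.0
```

Call:
{"op": "jog_arm", "data": {"targets": [[-1,0.34,0.103,0,-1],[-1,0.34,0.103,0,-1],[-1,0.34,0.103,0,-1],[-1,0.34,0.103,0,-1],[-1,0.34,0.103,0,-1],[-1,0.34,0.103,0,-1],[-1,0.34,0.103,0,-1],[-1,0.34,0.103,0,-1]]}}

```text
clock: 43.95
tool_pos: [0.5942, 0.1083, 0.2591]
eef_rot: [-179.9, -0.0, 94.5]
wrist_force: [0.7, -0.4, -0.1]
grip_width: 1.001
finger_force: 0.0
```

Run:
```python
from h import *
np.set_printoptions(precision=4,suppress=True)
s=env.get_state();w=snap('wrist');W=world(w,toolT(s));print(s['tool_pos'],s['eef_rot'])
D=dry(W)
m=(W[...,2]>.17)&(W[...,2]<.23)&(abs(D[...,0]-135)<40)&(abs(D[...,1]+75)<60)
q=np.c_[D[m],W[m][:,2]*1000]; 
for lo in range(-105,-30,5):
    r=q[(q[:,1]>=lo)&(q[:,1]<lo+5)]
    if len(r)>3: print(lo,len(r),'x',r[:,0].min(),r[:,0].max(),'z',r[:,2].min(),r[:,2].max())
```

```text
[0.5942 0.1083 0.2591] [-179.8895   -0.0087   94.5398]
-95 33 x 126.236491747556 142.85358731392168 z 200.2107295653016 204.6782949819302
-90 69 x 124.51139331955076 146.60607406657996 z 174.74108437008985 207.14821121909392
-85 134 x 120.37306726632333 150.80322359832653 z 175.45451716789216 210.60645758779518
-80 189 x 118.36018861393845 152.74495499072015 z 178.53831208356098 212.76463661691076
-75 253 x 117.43990015566655 153.5725292884143 z 181.20492609191874 211.76959091642277
-70 167 x 117.20612724162754 153.87106931388493 z 174.12976418812363 195.2675035284838
-65 157 x 117.0440944571869 154.05687081669686 z 170.1547702091747 191.501744379548
-60 206 x 118.24337915990127 152.81880535210126 z 170.62007850140878 195.44469625882473
-55 207 x 119.38377196744504 151.73222761685972 z 171.08524917750142 191.85105200018833
-50 153 x 121.47974915263865 149.55958122768232 z 170.39788091325866 183.55826792665067
-45 48 x 125.70889257207169 145.38124138838432 z 170.0611318592075 174.7989244938192
```

Call:
{"op": "jog_arm", "data": {"targets": [[-1,0.004,0,-0.2,0],[-1,0.004,0,-0.4,0],[-1,0.004,0,-0.6,0],[-1,0.004,0,-0.7,0],[-1,0.004,0,-0.76,0],[-1,0.004,0,-0.76,0],[-1,0.004,0,-0.76,0],[-1,0.004,0,-0.76,0]]}}

```text
clock: 44.8
tool_pos: [0.596, 0.1083, 0.1098]
eef_rot: [179.9, 0.0, 94.5]
wrist_force: [0.0, 0.1, -0.5]
grip_width: 1.0
finger_force: 0.0
```

Call:
{"op": "jog_arm", "data": {"targets": [[1,0,0,0,0],[1,0,0,0,0],[1,0,0,0,0],[1,0,0,0,0],[1,0,0,0,0],[1,0,0,0,0],[1,0,0,0,0],[1,0,0,0,0]], "force": 80}}

```text
clock: 45.6
tool_pos: [0.5951, 0.1081, 0.1088]
eef_rot: [-180.0, 0.0, 94.5]
wrist_force: [-4.7, 0.0, 6.0]
grip_width: 0.399
finger_force: 79.5
```

Call:
{"op": "jog_arm", "data": {"targets": [[1,0,-0.01,0.017,0],[1,0.001,-0.02,0.034,0],[1,0.002,-0.032,0.052,0],[1,0.003,-0.042,0.068,0],[1,0.003,-0.042,0.068,0],[1,0.003,-0.042,0.068,0]]}}

```text
clock: 46.2
tool_pos: [0.5956, 0.1004, 0.1215]
eef_rot: [-180.0, -0.1, 94.5]
wrist_force: [1.1, 5.1, -5.7]
grip_width: 0.402
finger_force: 80.2
```

Run:
```python
import numpy as np
n=30;u=np.arange(n+1)/n;s=u-np.sin(2*np.pi*u)/(2*np.pi)*.6
p=-.55+1.12*s
y=.134*np.sin(p)/.2;z=.134*np.cos(p)/.2
for k in range(3):
    print([[1,round(-.0793*(y[10*k+i]-y[10*k]),3),round(y[10*k+i]-y[10*k],3),round(z[10*k+i]-z[10*k],3),0] for i in range(1,11)])
```

```text
[[1, np.float64(-0.001), np.float64(0.009), np.float64(0.005), 0], [1, np.float64(-0.001), np.float64(0.018), np.float64(0.011), 0], [1, np.float64(-0.002), np.float64(0.028), np.float64(0.017), 0], [1, np.float64(-0.003), np.float64(0.041), np.float64(0.023), 0], [1, np.float64(-0.004), np.float64(0.055), np.float64(0.03), 0], [1, np.float64(-0.006), np.float64(0.072), np.float64(0.038), 0], [1, np.float64(-0.007), np.float64(0.092), np.float64(0.047), 0], [1, np.float64(-0.009), np.float64(0.116), np.float64(0.056), 0], [1, np.float64(-0.011), np.float64(0.142), np.float64(0.066), 0], [1, np.float64(-0.014), np.float64(0.172), np.float64(0.075), 0]]
[[1, np.float64(-0.003), np.float64(0.033), np.float64(0.008), 0], [1, np.float64(-0.005), np.float64(0.068), np.float64(0.015), 0], [1, np.float64(-0.008), np.float64(0.106), np.float64(0.02), 0], [1, np.float64(-0.012), np.float64(0.145), np.float64(0.023), 0], [1, np.float64(-0.015), np.float64(0.185), np.float64(0.024), 0], [1, np.float64(-0.018), np.float64(0.225), np.float64(0.023), 0], [1, np.float64(-0.021), np.float64(0.264), n
[... 186 characters left out ...]
64(0.369), np.float64(-0.004), 0]]
[[1, np.float64(-0.002), np.float64(0.03), np.float64(-0.01), 0], [1, np.float64(-0.004), np.float64(0.056), np.float64(-0.019), 0], [1, np.float64(-0.006), np.float64(0.079), np.float64(-0.029), 0], [1, np.float64(-0.008), np.float64(0.099), np.float64(-0.038), 0], [1, np.float64(-0.009), np.float64(0.116), np.float64(-0.047), 0], [1, np.float64(-0.01), np.float64(0.13), np.float64(-0.054), 0], [1, np.float64(-0.011), np.float64(0.142), np.float64(-0.061), 0], [1, np.float64(-0.012), np.float64(0.153), np.float64(-0.067), 0], [1, np.float64(-0.013), np.float64(0.162), np.float64(-0.073), 0], [1, np.float64(-0.014), np.float64(0.17), np.float64(-0.078), 0]]
```

Call:
{"op": "jog_arm", "data": {"targets": [[1,-0.001,0.009,0.005,0],[1,-0.001,0.018,0.011,0],[1,-0.002,0.028,0.017,0],[1,-0.003,0.041,0.023,0],[1,-0.004,0.055,0.03,0],[1,-0.006,0.072,0.038,0],[1,-0.007,0.092,0.047,0],[1,-0.009,0.116,0.056,0],[1,-0.011,0.142,0.066,0],[1,-0.014,0.172,0.075,0]]}}

```text
clock: 47.2
tool_pos: [0.593, 0.1328, 0.1365]
eef_rot: [-179.9, 0.2, 94.4]
wrist_force: [3.0, -6.2, -11.3]
grip_width: 0.401
finger_force: 80.6
```

Call:
{"op": "jog_arm", "data": {"targets": [[1,-0.003,0.033,0.008,0],[1,-0.005,0.068,0.015,0],[1,-0.008,0.106,0.02,0],[1,-0.012,0.145,0.023,0],[1,-0.015,0.185,0.024,0],[1,-0.018,0.225,0.023,0],[1,-0.021,0.264,0.019,0],[1,-0.024,0.301,0.013,0],[1,-0.027,0.337,0.005,0],[1,-0.029,0.369,-0.004,0]]}}

```text
clock: 48.2
tool_pos: [0.5873, 0.2062, 0.1362]
eef_rot: [-179.9, 0.2, 94.4]
wrist_force: [0.9, -4.3, -6.9]
grip_width: 0.4
finger_force: 81.1
```

Call:
{"op": "jog_arm", "data": {"targets": [[1,-0.002,0.03,-0.01,0],[1,-0.004,0.056,-0.019,0],[1,-0.006,0.079,-0.029,0],[1,-0.008,0.099,-0.038,0],[1,-0.009,0.116,-0.047,0],[1,-0.01,0.13,-0.054,0],[1,-0.011,0.142,-0.061,0],[1,-0.012,0.153,-0.067,0],[1,-0.013,0.162,-0.073,0],[1,-0.014,0.17,-0.078,0]]}}

```text
clock: 49.2
tool_pos: [0.5846, 0.2402, 0.1212]
eef_rot: [-180.0, 0.2, 94.4]
wrist_force: [-0.9, -10.8, 0.1]
grip_width: 0.403
finger_force: 79.8
```

Call:
{"op": "jog_arm", "data": {"targets": [[1,0,-0.012,-0.025,0],[1,0.001,-0.025,-0.05,0],[1,0.002,-0.04,-0.07,0],[1,0.002,-0.04,-0.07,0],[1,0.002,-0.04,-0.07,0]]}}

```text
clock: 49.7
tool_pos: [0.5853, 0.2404, 0.1177]
eef_rot: [179.4, -0.6, 94.6]
wrist_force: [-25.9, 19.2, 55.5]
grip_width: 0.402
finger_force: 88.4
```

Call:
{"op": "jog_arm", "data": {"targets": [[-1,0,0,0,0],[-1,0,0,0,0],[-1,0,0,0,0],[-1,0,0,0,0],[-1,0,0,0,0],[-1,0,0,0.3,0],[-1,0,0,0.6,0],[-1,0,0,0.9,0],[-1,0,0,1,0],[-1,0,0,1,0]]}}

```text
clock: 50.7
tool_pos: [0.5864, 0.2343, 0.3141]
eef_rot: [179.3, -0.1, 94.5]
wrist_force: [0.4, 0.0, -0.6]
grip_width: 0.999
finger_force: 0.0
```

Call:
{"op": "jog_arm", "data": {"targets": [[-1,-0.3,-1,0.1,0],[-1,-0.3,-1,0.1,0],[-1,-0.3,-1,0.1,0],[-1,-0.3,-1,0.1,0],[-1,-0.3,-1,0.1,0],[-1,-0.3,-1,0.1,0]]}}

```text
clock: 51.3
tool_pos: [0.5247, 0.0329, 0.3266]
eef_rot: [180.0, -0.0, 94.3]
wrist_force: [0.5, 0.5, -0.3]
grip_width: 1.0
finger_force: 0.0
```

Run:
```python
from h import *
np.set_printoptions(precision=1,suppress=True)
s=env.get_state();w=snap('wrist');t=snap('top');sc=snap('scene');print(s['tool_pos'],s['clock'])
for n,i,W in(('w',w,world(w,toolT(s))),('t',t,world(t))):
    D=dry(W);m=(W[...,2]>.17)&(W[...,2]<.23)&(abs(D[...,0]-135)<25)&(abs(D[...,1]-70)<60)
    q=np.c_[D[m],W[m][:,2]*1000]
    for lo in range(40,105,5):
        r=q[(q[:,1]>=lo)&(q[:,1]<lo+5)]
        if len(r)>2: print(n,lo,len(r),r[:,0].min(),r[:,0].max(),'z',r[:,2].min(),r[:,2].max())
cv2.imwrite('pics/f1.png',np.hstack([w['img'][:,100:420],cv2.resize(sc['img'][140:300,220:440],(470,342))[:384] if 0 else cv2.resize(sc['img'][140:300,220:420],(480,384))])[:,:,::-1])
```

```text
[0.5 0.  0.3] 51.3
w 40 215 120.65623275417269 150.05221564479785 z 170.01211664575538 189.58304013506483
w 45 73 118.29463763428022 153.03671187844034 z 170.1743620105013 186.73624955924376
t 40 10 123.9780581137245 143.0275130383706 z 170.0223059961609 183.73478672981113
t 45 18 120.48143554345162 150.08550189340053 z 170.72976422343896 189.08850427712176
t 50 21 118.19874657176783 153.13474628706544 z 171.35273938751334 199.90107414812996
t 55 23 117.79641753329471 152.71548996330992 z 172.41584543239014 205.88251228631086
t 60 15 118.0513493990364 150.38278533000653 z 177.56107273615257 204.3831506659809
t 65 25 116.99689415204455 150.52001670526664 z 183.29914146559972 218.23497745820484
t 70 19 117.83500595269415 152.05182281365097 z 184.30576688256042 218.66929967550536
t 75 19 120.5340005052527 151.4193539742534 z 189.80393858868212 213.4410469623156
t 80 10 124.5241915188541 143.52325566659758 z 187.77337526618595 211.82640830697233
t 85 7 129.24237916601604 144.0021147491781 z 203.3172562252932 210.287920407554
```

View pics/f1.png

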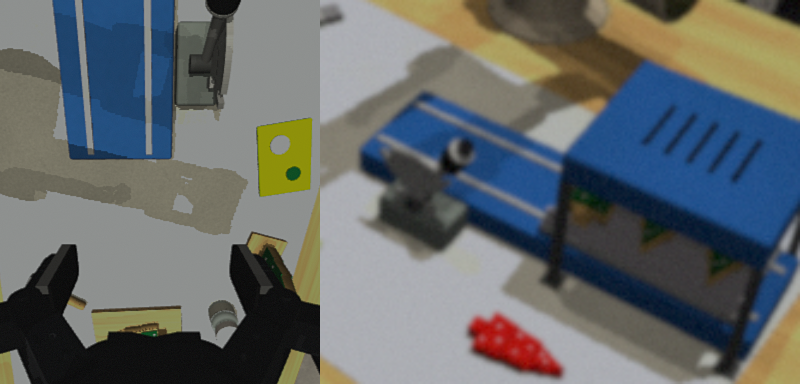

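The scene view shows the trees under the hood, but the lever sits about 0.08 rad short and the collar rests on the sector. I re-measure, grip again and push it home.

Call:
{"op": "jog_arm", "data": {"targets": [[-1,0.3,0.7,0,0],[-1,0.3,0.7,0,0],[-1,0.3,0.7,0,0],[-1,0.3,0.7,0,0],[-1,0.3,0.7,0,0],[-1,0.3,0.7,0,0]]}}

```text
clock: 52.05
tool_pos: [0.5846, 0.1741, 0.3264]
eef_rot: [-180.0, 0.0, 94.5]
wrist_force: [-0.4, -0.8, -0.1]
grip_width: 0.998
finger_force: 0.0
```

```bash
cat > lev.py <<'E'
from h import *
np.set_printoptions(precision=4,suppress=True)
s=env.get_state();w=snap('wrist');W=world(w,toolT(s));print(s['tool_pos'],s['eef_rot'])
D=dry(W)
m=(W[...,2]>.165)&(W[...,2]<.24)&(abs(D[...,0]-135)<25)&(abs(D[...,1]-70)<60)
q=np.c_[D[m],W[m][:,2]*1000]
for lo in range(30,105,4):
    r=q[(q[:,1]>=lo)&(q[:,1]<lo+4)]
    if len(r)>3: c=r[abs(r[:,0]-135)<4];print(lo,len(r),'x',r[:,0].min(),r[:,0].max(),'z',r[:,2].min(),r[:,2].max(),'ctr',np.median(c[:,2]) if len(c) else 0)
# plane of cap top: points near axis and highest
a=q[(abs(q[:,0]-135)<9)&(q[:,2]>203)]
n=np.linalg.lstsq(np.c_[a[:,1],np.ones(len(a))],a[:,2],rcond=None)[0];print('cap slope->phi',np.arctan(-n[0]),a.mean(0),a.min(0),a.max(0))
E
python3 lev.py
```

```text
[0.5846 0.1741 0.3264] [-179.9858    0.012    94.4939]
34 31 x 125.77076973687551 144.72083449424193 z 167.70490048572177 174.02530249461276 ctr 170.5779700593626
38 51 x 120.72899935608196 149.83901533807315 z 165.55396872644954 183.0813906571534 ctr 179.73264623812145
42 70 x 118.21483306273771 152.16473913426458 z 165.40572493178368 189.32730622336126 ctr 186.5416785049958
46 68 x 118.46464716596462 153.04291492958347 z 167.17934113278196 196.2274252629352 ctr 193.1553622292581
50 82 x 117.0785214252308 152.77762479900386 z 165.94154462715176 205.39354459768984 ctr 200.02749928130652
54 103 x 117.71173893280941 152.35064367920626 z 180.99837860788406 205.10648778850137 ctr 203.6277799638571
58 120 x 118.06904191800405 152.95514931666438 z 188.34215229868917 203.33738016122578 ctr 201.2675090641488
62 99 x 116.74400240334542 153.3234533224916 z 184.20160432107042 213.1364972097681 ctr 209.82198946747627
66 108 x 117.36661888276373 153.28872962800153 z 195.2683061108686 216.96245856753907 ctr 214.48659239385557
70 128 x 117.29712603834803 153.36985144293865 z 193.4267162844386 216.15924930428648 ctr 213.96810835672915
74 119 x 118.46011473213743 152.27046117321802 z 190.6971410013608 214.21699993340562 ctr 212.09613638283258
78 105 x 120.63064063402706 150.12749343838854 z 188.4572928529646 211.8922673846381 ctr 209.69959797059042
82 67 x 125.19069645479108 145.57852654050546 z 188.36676812371718 209.25899504740138 ctr 207.6674346501328
86 9 x 131.91406626250372 139.38807492300398 z 203.4054704280795 206.8179831497514 ctr 205.76183437979893
cap slope->phi -0.08257495245610635 [135.1426  72.7486 210.0646] [126.3599  53.3347 203.0107] [143.7244  87.156  216.9625]
```

Call:
{"op": "jog_arm", "data": {"targets": [[-1,0,0.277,0,0],[-1,0,0.277,-0.1,0],[-1,0,0.277,-0.35,0],[-1,0,0.277,-0.6,0],[-1,0,0.277,-0.8,0],[-1,0,0.277,-0.95,0],[-1,0,0.277,-1,0],[-1,0,0.277,-1,0]]}}

```text
clock: 52.9
tool_pos: [0.5847, 0.2287, 0.1264]
eef_rot: [-179.9, 0.0, 94.4]
wrist_force: [0.1, 0.2, 0.0]
grip_width: 0.994
finger_force: 0.0
```

Call:
{"op": "jog_arm", "data": {"targets": [[-1,0,0,-0.035,0],[-1,0,0,-0.035,0],[1,0,0,-0.035,0],[1,0,0,-0.035,0],[1,0,0,-0.035,0],[1,0,0,-0.035,0],[1,0,0,-0.035,0],[1,0,0,-0.035,0],[1,0,0,-0.035,0],[1,0,0,-0.035,0]], "force": 90}}

```text
clock: 53.9
tool_pos: [0.5855, 0.2296, 0.1202]
eef_rot: [179.9, -0.0, 94.5]
wrist_force: [1.7, 2.1, 5.8]
grip_width: 0.404
finger_force: 89.3
```

Call:
{"op": "jog_arm", "data": {"targets": [[1,0,0.006,0.013,0],[1,0,0.013,0.025,0],[1,0,0.013,0.025,0],[1,0,0.013,0.025,0]]}}

```text
clock: 54.3
tool_pos: [0.5852, 0.231, 0.123]
eef_rot: [-180.0, 0.1, 94.4]
wrist_force: [6.5, -3.7, -6.8]
grip_width: 0.401
finger_force: 90.0
```

Call:
{"op": "jog_arm", "data": {"targets": [[1,-0.001,0.01,-0.005,0],[1,-0.002,0.02,-0.01,0],[1,-0.003,0.03,-0.015,0],[1,-0.003,0.04,-0.021,0],[1,-0.004,0.05,-0.027,0],[1,-0.005,0.06,-0.034,0],[1,-0.005,0.06,-0.034,0],[1,-0.005,0.06,-0.034,0]]}}

```text
clock: 55.1
tool_pos: [0.5848, 0.2375, 0.1184]
eef_rot: [-179.9, 0.6, 94.3]
wrist_force: [0.2, -30.1, 9.5]
grip_width: 0.401
finger_force: 91.8
```

Call:
{"op": "jog_arm", "data": {"targets": [[1,0,-0.012,-0.015,0],[1,0,-0.024,-0.03,0],[1,0,-0.036,-0.045,0],[1,0,-0.046,-0.06,0],[1,0,-0.046,-0.06,0]]}}

```text
clock: 55.6
tool_pos: [0.5854, 0.2313, 0.108]
eef_rot: [179.8, 0.3, 94.4]
wrist_force: [0.9, -16.6, 16.6]
grip_width: 0.4
finger_force: 92.6
```

Call:
{"op": "jog_arm", "data": {"targets": [[-1,0,0,0,0],[-1,0,0,0,0],[-1,0,0,0,0],[-1,0,0,0,0],[-1,0,0,0,0],[-1,0,0,0.3,0],[-1,0,0,0.6,0],[-1,0,0,0.9,0],[-1,0,0,1,0],[-1,0,0,1,0]]}}

```text
clock: 56.6
tool_pos: [0.5852, 0.2354, 0.3134]
eef_rot: [179.3, -0.1, 94.5]
wrist_force: [0.7, -0.3, 0.7]
grip_width: 1.003
finger_force: 0.0
```

Call:
{"op": "jog_arm", "data": {"targets": [[-1,0,-0.3,0.05,0],[-1,0,-0.3,0.05,0],[-1,0,-0.3,0.05,0],[-1,0,-0.3,0.05,0]]}}

```text
clock: 57.0
tool_pos: [0.5838, 0.1755, 0.3153]
eef_rot: [-180.0, -0.0, 94.5]
wrist_force: [0.3, -0.1, 0.4]
grip_width: 1.0
finger_force: 0.0
```

```bash
python3 lev.py
```

```text
[0.5838 0.1755 0.3153] [-179.9605   -0.0238   94.4743]
38 12 x 129.98839532156626 141.06417183434468 z 165.15455528814311 169.47318870189628 ctr 166.95026078458426
42 49 x 125.12229010315181 147.11161846551624 z 165.19783432931794 175.52641787696783 ctr 171.68659480428425
46 59 x 121.49816318687398 149.5195839271492 z 165.9162621393566 181.42608248206042 ctr 177.76003560380113
50 74 x 119.12592659779503 151.83795411245018 z 165.65915013860635 187.569517382208 ctr 184.0568855253628
54 88 x 117.89485494480462 153.02419025219223 z 165.85111458681493 194.31936546136492 ctr 191.99617889152498
58 104 x 116.73853220054463 152.43638151908115 z 165.46799456232455 193.4896592685437 ctr 190.9244298805338
62 122 x 117.06876367476046 153.81134335390797 z 169.0187786591318 191.51369565873262 ctr 188.64120918604493
66 126 x 117.56560589244515 153.7452009959901 z 183.2892127066205 192.57299724083137 ctr 189.17598438801485
70 118 x 117.58321362329269 153.72588658059775 z 181.47250149691013 208.24472678768032 ctr 205.7461358406203
74 105 x 117.54238407881256 152.70118241511395 z 177.56438615739654 211.88117401887877 ctr 210.41700374891468
78 119 x 119.77002038336693 151.56332322076352 z 177.0093450721961 212.45836778605 ctr 209.86325696499256
82 92 x 122.06363786465177 149.36124386314196 z 177.2076506992525 209.1412353344035 ctr 206.7266500373626
86 84 x 124.79987808253453 146.7403142665094 z 200.5563403995981 207.64204128994962 ctr 204.5458060647183
90 59 x 126.91190737345862 144.53810544013174 z 200.04162111018908 204.430609272622 ctr 202.1097096754403
94 6 x 133.16441088271355 138.41255542901567 z 198.0775672670893 200.9347187756108 ctr 199.57912707244526
cap slope->phi 0.3189663091355855 [135.2258  82.2182 207.3896] [126.8635  72.7841 203.02  ] [143.5828  92.5905 212.4584]
```

The collar is home: its top edge reads 194 mm and the cap 212 mm at the end angle. I back off and check the trees.

Call:
{"op": "jog_arm", "data": {"targets": [[-1,-0.5,-1,0.1,0],[-1,-0.5,-1,0.1,0],[-1,-0.5,-1,0.1,0],[-1,-0.5,-1,0.1,0],[-1,-0.5,-1,0.1,0],[-1,-0.5,-1,0.1,0]]}}

```text
clock: 57.65
tool_pos: [0.4832, -0.0265, 0.3361]
eef_rot: [180.0, 0.0, 94.3]
wrist_force: [0.5, 0.5, -0.4]
grip_width: 0.999
finger_force: 0.0
```

Run:
```python
from h import *
t=snap('top');sc=snap('scene');P=world(t)
for c in greens(t)[1]:
    z=blobz(P,c);print(*tree(t,c,z),z)
P=world(sc);D=dry(P)
hsv=cv2.cvtColor(sc['img'],cv2.COLOR_RGB2HSV);g=cv2.inRange(hsv,np.array((40,60,20)),np.array((88,255,255)))>0
m=g&(D[...,1]>180)&(D[...,1]<520)&(P[...,2]>.04)&(P[...,2]<.2)
q=np.c_[D[m],P[m][:,2]*1000]
for lo in range(190,500,20):
    r=q[(q[:,1]>=lo)&(q[:,1]<lo+20)]
    if len(r)>2: print(lo,len(r),r.min(0).round(),r.max(0).round(),np.median(r,0).round())
cv2.imwrite('pics/f2.png',np.hstack([t['img'][90:290,70:470],cv2.resize(sc['img'][180:280,310:410],(200,200))]).repeat(1,0)[:,:,::-1] if 0 else np.hstack([t['img'][90:290,70:430],cv2.resize(sc['img'][160:270,290:440],(400,200),interpolation=2)[:, :400]])[:,:,::-1])
```

```text
[ 0.51207586 -0.42118108] -171.65236609661684 119.1263946814681 61.51516196173033 0.03449188927072391
210 19 [ 25. 219.  52.] [122. 229. 146.] [ 43. 224. 109.]
230 28 [ 29. 230. 100.] [ 52. 249. 113.] [ 42. 239. 107.]
250 30 [ 26. 251. 103.] [ 52. 270. 113.] [ 38. 261. 107.]
270 9 [ 31. 272. 106.] [ 52. 277. 110.] [ 40. 274. 107.]
330 36 [ 28. 331. 101.] [ 66. 350. 112.] [ 45. 343. 108.]
350 12 [-1472.   350.   103.] [ 55. 368. 187.] [ 35. 354. 109.]
430 38 [ 26. 431. 102.] [ 61. 450. 114.] [ 43. 441. 109.]
450 8 [ 27. 450. 105.] [ 49. 456. 110.] [ 38. 452. 106.]
```

View pics/f2.png

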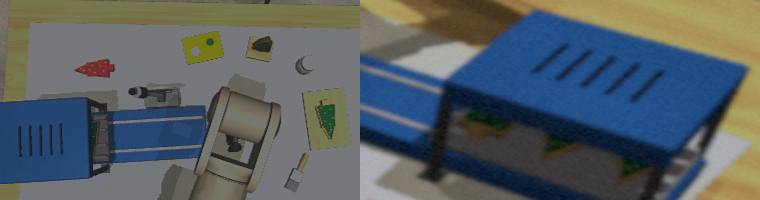

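The top view shows the dry tree on the board at (327,118) and the bystanders in place. The three trees lie flat under the hood at their slots, shifted by the full 340 mm of travel. Handing in.

```bash
python3 -c "
from plant import env
print(env.sign_off())"
```

```text
the job is handed in; nothing more can be done
None
```

The job is handed in: the one dry tree found in the dryer lies flat on the board, and the three painted trees lie flat across the bars with the tray fully in and the collar home, after a second push because the first lever swing stopped just short.

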